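Set the drill guide to the pencil mark, lock it and hold the work lamp on it

TASK

I want to check the next dowel hole before I drill it: loosen the red clamp lever of the drill guide, slide the guide along its rail until its pointer stands at the light line marked across the chair rail, and tighten the lever fully again. Then draw the work lamp up out of its charging dock, tilt it and hold it raised so that its beam slants down, midway between level and plumb, on to the pointer from about 20 cm away. The job finishes with you holding the lamp there in the air, still and touching nothing but the gripper; leave the glue bottle, the sanding block and the screwdriver where they are.

Things in the scene. Friction and masses are not known exactly. Their poses are not given: they have to be found in the camera images.
- jig: drilling jig screwed to the bench: plywood base 180 x 440 x 18 mm, on it an aluminium rail 40 mm wide, 420 mm long, top at z 51 mm, centred 55 mm to +x of the origin. Origin: centre of the base's underside; x across the rail (away from the robot), y along it; yaw up to 0.2 rad. Two toggle clamps with green handles (top 76 mm) at y +-163 mm on the -x side hold the workpiece
- seat_rail: workpiece, fixed: dark brown chair seat rail 65 mm wide, 385 mm long (425 mm with the pale tenons), 30 mm thick, lying flat on the jig's base along y with its top at z 48 mm. Origin at the centre of its underside, axes as the jig's; it lies at varying y in the jig
- mark (a point): point on the light line (2 mm wide) marked straight across the top of the chair rail (and down its -x side): 20 mm to -x of the middle line, on the top face. Axes as the jig's
- guide (a joint): position of the steel drill guide along the rail, m: grows to the jig's +y, -0.13 to 0.13; about 5 N of friction when loose, cannot be slid while the lever is tight. Starts at -0.12 to -0.05; the line is always farther to +y. Saddle 60 (x) x 100 (y) mm, flat top at z 73 mm, with an arm 24 mm wide over the chair rail carrying a brass drill bush
- pointer (a point): tip of the red pointed nose at the -x end of the guide's arm, z 56 mm, level with the middle of the guide; it stands at the mark when both have the same y in the jig's frame. Moves with the guide. This is also the point to be lit
- guide_knob (a point): centre of the black grip knob on top of the guide: upright cylinder 32 mm across, 26 mm high (z 86 to 112 mm, this point at 99 mm) on a 14 mm stem. 30 mm to -y of the guide's middle on the rail's middle line; for gripping or pushing the guide along
- lever_pivot (a point): point on the clamp lever's upright axis, z 104 mm, 24 mm to +y of the guide's middle on the rail's middle line; hub 24 mm across up to z 97 mm
- lever_handle (a point): point on the middle of the red lever handle, 62 mm from the pivot axis, z 104 mm; the handle is a round bar 13 to 14 mm thick that rises gently from the hub and ends 80 mm (round end 87 mm) from the axis; free space of 20 mm below it
- lever (a joint): angle of the clamp lever, rad: 0 = fully tight (stop), 1.2 = fully loose (stop), growing anticlockwise seen from above. At 0 the handle points 0.6 rad from the jig's +y towards +x, at 0.6 along +y, at 1.2 0.6 rad from +y towards -x. Friction about 0.1 to 0.2 N m; stays where it is left; clamps the guide below about 0.4; starts tight (0 to 0.08)
- dock: black charging dock screwed to the bench: 85 (x) x 78 (y) x 58 mm on a thin 105 x 98 mm foot, with an upright square socket 31 mm wide, 46 mm deep (floor at z 12 mm) in the middle of its top. Origin: centre of its underside. It stands left or right of the jig, the glue bottle on the other side; yaw up to 0.6 rad
- lamp_lens (a point): centre of the round yellow lens of the work lamp, in the -x face of its grey right-angle head, 21 mm from the lamp's axis and 122 mm above its lower end. The beam leaves along the lamp's -x. Axes are the lamp's own: x from lens to back, y across the head, z up along the handle (upright in the dock, turned as the dock is)
- lamp_center (a point): middle of the work lamp on its axis, 72.5 mm above its lower end; axes as for the lens. White square handle 28 x 28 x 98 mm, 46 mm of it loosely in the dock; on top a grey head 36 (x) x 30 (y) x 52 mm, from 93 to 145 mm above the lower end. About 240 g. Grip it from above across the plain y faces of head (30 mm) or handle, clear of the lens
- glue_bottle: bystander: white glue bottle, 60 mm across, 170 mm high, standing loose; origin at the centre of its underside
- sanding_block: bystander: cork sanding block 65 x 110 x 32 mm, loose on the bench beyond the jig; origin at the centre of its underside
- screwdriver: bystander: green-handled screwdriver lying loose on the bench beyond the jig; origin on its underside
There are look-alikes about, which are no part of the job. Leave any brown or purple look-alike of the part that bears lamp_lens alone.

How it is judged:
By the outcome, as a careful person would: the job done as asked, in the order asked, and still so for the second after the job is handed in, while the arm keeps its last pose, push and grip.
It also fails if it takes over 67 s, if anything falls off the work surface, if the arm or the gripper's body presses on something with over 40 N, if the wrist force passes 120 N, or if a joint passes its speed limit or range.

ROBOT

A 6-joint arm with a two-finger parallel gripper is mounted at the origin on the work surface. World frame = base frame: x ahead of the robot, y to its left, z up, the work surface at z = 0. Lengths are in mm, angles in rad, forces in N, time in s.
With the tool pointing down it reaches from about 425 to 925 mm from the base axis. Payload 12.5 kg.
Tool frame: the origin (TCP) lies midway between the tips of the shut fingers; the grasp point (between the pads) lies 19 mm behind it; z points along the fingers, y is the direction in which the jaws open and shut (so a half turn about z gives the same grasp; the last joint's range is limited). The gripper opens to 85 mm and grips with 20 to 120 N. Pads are 22 mm wide; open, the fingers measure 114 mm over their backs; the gripper's body (76 mm by 85 mm) begins 54 mm behind the grasp point. The pads swing forward as they close: fully open they stand 13 mm farther back than shut.
Start: joints at [-1.274, 0.491, 1.559, -0, 1.092, -0.106], TCP at [245.021, -574.987, 231.327] pointing down, gripper open.
Joint ranges: [-3.1, 3.1], [-0.84, 2.19], [0.05, 2.79], [-1.13, 4.28], [0.06, 2.93], [-2.69, 2.69]. Speed limits (rad/s): [2.22, 2.22, 2.79, 3.14, 3.14, 3.14].

INTERFACE

Orientations are given as a unit quaternion [w, x, y, z].
In Python, from workcell import observe, vision, job gives the robot as it stands.
- The arm moves only by the tool jog_arm, never from a script. Its argument "plan" is a list that holds one entry, the list of rows, each a list of 7 numbers: the opening, from 0 (shut) to 1 (fully open), then the shift along the tool's x, y, z in mm, then the turn, a rotation vector about the tool's x, y, z in degrees. In form: [[[claw, dx, dy, dz, rx, ry, rz], ...]]. A call has 1 to 20 rows; each row shifts and turns the pose as measured when the row begins, along the tool's axes as they then stand; what a row does not reach is not made up. A row lasts 1/12 s, in which the tool goes at most 41.7 mm and 7.16 degrees, less where a joint would pass 70% of its speed; a pose out of reach is approached as far as the arm can. A call is refused whole if a number of a shift passes 41.7 or a number of a turn 7.16, either way. A call with a gripper value outside its range is refused whole. The fingers move at their own pace and stop on an object; "squeeze" is the grip in N (left out, the last holds). Time passes only in rows, so rows that do not move let the fingers close. It gives the time, the measured TCP pose, the force and the opening at its end, in the units of the state.
- observe(): the state, without advancing time (a new reading comes with each control period).
- vision.read_camera(name): name is "scene" or "side" or "wrist"; returns a dict with "color" (420x560x3 uint8, red, green, blue), "mtx" (3x3 intrinsics, pixels), "k1" (the pictures are not rectified: a ray, as slopes to the right and down, at radius r is drawn at 1 + k1 r^2 times it, then the intrinsics apply), "rvec" (rotation vector, rad) and "tvec" (3), from world to camera coordinates, as OpenCV has them; the wrist camera has in their place "mount" (4x4, takes a point from camera to tool coordinates, whose origin is the TCP and whose axes are the flange's). Camera axes: x right, y down, z forward; pixel columns grow to the right and rows downward; lengths in mm; the calibration is good to about 2 mm. A picture is of the moment at which its call begins: read the wrist's pose just before it. There is no depth.
- job.sign_off(): hands the job in, once; it reports no verdict.
The state is a dict: "t": time; "qpos": joint angles; "joint_velocities": joint speeds; "joint_efforts": joint torques, N m; "tcp_pos": TCP position; "tcp_rot": TCP orientation; "ft_force": force on the tool from outside, world axes, zero at the start; "ft_torque": the same for the moment, N m; "opening": finger opening in mm.
Only numpy, scipy, OpenCV 4.12 (cv2) and the standard library are available. Lean on these libraries where they do the work, as an engineer would, in place of code of your own. Each camera call takes 0.05 s, during which the arm holds its last target.

## Working session

There is one attempt and no reset: what is moved stays moved. The work goes in short steps, Python scripts to look and compute and a tool call to move; the robot and the scene stay as the last step left them, time stands still between calls to the robot, and variables do not carry over. Pictures are saved under pics/ and viewed, and the job is handed in when it is done.

Besides the shell and the picture viewer there is one more tool, called after "Request:" in YAML: its name, and indented under it one key for each argument. jog_arm: Moves the arm, as the interface text tells. Its arguments: {"type":"object","properties":{"plan":{"type":"array","items":{"type":"array","items":{"type":"array","items":{"type":"number"}}}},"squeeze":{"type":"number"}},"required":["plan"]}

```bash
ls; mkdir -p pics
cat > h.py <<'E'
import numpy as np, cv2
from scipy.spatial.transform import Rotation as R
from workcell import observe, vision, job
def cam(name):
    s=observe(); d=vision.read_camera(name)
    K=np.array(d["mtx"],float)
    if "mount" in d:
        M=np.array(d["mount"],float); q=s["tcp_rot"]; Rt=R.from_quat([q[1],q[2],q[3],q[0]]).as_matrix()
        Rc=Rt@M[:3,:3]; c=Rt@M[:3,3]+np.array(s["tcp_pos"])
    else:
        Rw=cv2.Rodrigues(np.array(d["rvec"],float))[0]; Rc=Rw.T; c=-Rw.T@np.array(d["tvec"],float).ravel()
    return dict(img=d["color"],K=K,k1=float(d["k1"]),Rc=Rc,c=c,name=name)
def ray(C,u,v):
    x=np.array([(u-C["K"][0,2])/C["K"][0,0],(v-C["K"][1,2])/C["K"][1,1]]); p=x.copy()
    for _ in range(30): p=x/(1+C["k1"]*(p@p))
    r=C["Rc"]@np.array([p[0],p[1],1]); return r/np.linalg.norm(r)
def onz(C,u,v,z):
    r=ray(C,u,v); return C["c"]+r*(z-C["c"][2])/r[2]
def proj(C,P):
    p=C["Rc"].T@(np.array(P,float)-C["c"]); x=p[:2]/p[2]; x=x*(1+C["k1"]*(x@x))
    return np.array([C["K"][0,0]*x[0]+C["K"][0,2],C["K"][1,1]*x[1]+C["K"][1,2]])
def tri(obs):
    A=0;b=0
    for C,u,v in obs:
        r=ray(C,u,v);P=np.eye(3)-np.outer(r,r);A=A+P;b=b+P@C["c"]
    return np.linalg.solve(A,b)
def save(C,fn,crop=None,s=1):
    im=C["img"]
    if crop: x0,y0,x1,y1=crop; im=im[y0:y1,x0:x1]
    im=cv2.resize(im,None,fx=s,fy=s,interpolation=cv2.INTER_CUBIC); cv2.imwrite("pics/"+fn,im[:,:,::-1])
import pickle
def dump(C,fn): pickle.dump(C,open(fn,"wb"))
def load(fn): return pickle.load(open(fn,"rb"))
E
python3 - <<'E'
from h import *
print(observe())
for n in ["scene","side","wrist"]:
    C=cam(n); dump(C,n+"0.pkl"); save(C,n+"0.png"); print(n,C["c"],C["Rc"][:,2])
E
```

```text
pics
{'t': 0.0, 'qpos': array([-1.27358927e+00,  4.91561958e-01,  1.55944099e+00,  4.03080456e-06,
        1.09170305e+00, -1.05603017e-01]), 'joint_velocities': array([ 0.00100222, -0.00056654, -0.00053284,  0.00093057,  0.00026643,
       -0.00095874]), 'joint_efforts': array([-3.23129374e-03, -6.18465972e+01, -2.61594236e+01, -2.13759035e-04,
        4.17537827e-03,  2.18661313e-06]), 'tcp_pos': array([ 244.95777093, -574.75486284,  230.72916439]), 'tcp_rot': array([-5.54286055e-04,  9.79786507e-01,  2.00045220e-01, -5.14685639e-05]), 'ft_force': array([ 0.06012284, -0.74883251,  0.4004411 ]), 'ft_torque': array([ 0.02931638, -0.0128012 , -0.01944058]), 'opening': 85.17753220246061}
scene [1314.65935633 -829.57603806  825.8887466 ] [-0.57539869  0.59204921 -0.56426419]
side [ -405.00906149 -1066.4846018   1007.82289127] [ 0.57701059  0.61264828 -0.5401119 ]
wrist [ 305.95655951 -549.24417144  372.82065514] [-0.23865748 -0.10070143 -0.96586843]
```

View pics/scene0.png

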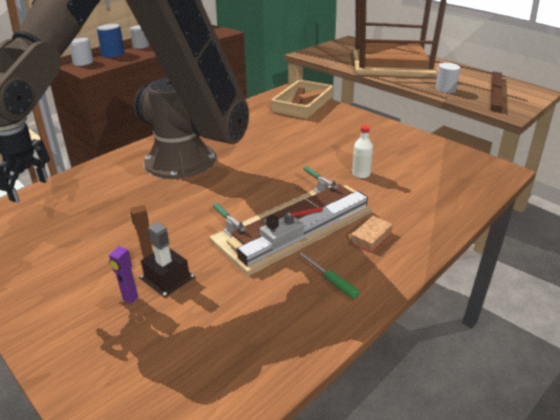

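View pics/side0.png

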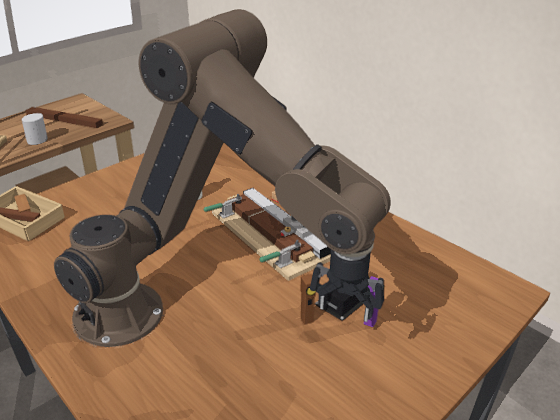

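View pics/wrist0.png

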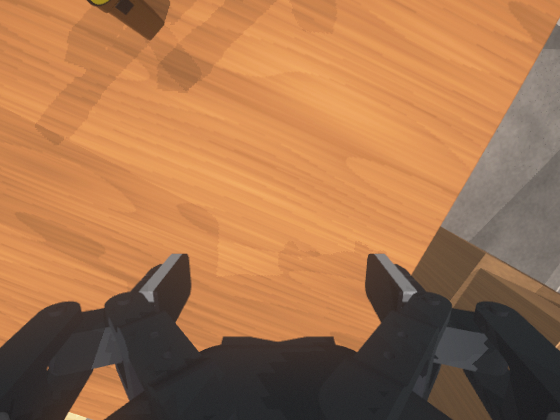

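Run:
```python
from h import *
C=load("scene0.pkl"); save(C,"s_jig.png",(190,140,410,300),3.6); save(C,"s_dock.png",(90,190,230,310),5)
for n,u,v,z in [("sock centre",165,268,58),("lamp head top",160,230,157),("knob",273,222,99),("lever end",322,209,104),("bottle",363,177,0),("purple base",128,300,0),("brown base",145,250,0)]: print(n,onz(C,u,v,z))
```

```text
sock centre [ 499.33050484 -398.42293664   58.        ]
lamp head top [ 486.73739266 -385.88928321  157.        ]
knob [ 593.95295161 -130.46321769   99.        ]
lever end [650.21643823  -8.01153276 104.        ]
bottle [532.01189982 343.79426753   0.        ]
purple base [ 4.69706038e+02 -4.96151121e+02 -1.13686838e-13]
brown base [ 338.02527847 -361.58117455    0.        ]
```

View pics/s_jig.png

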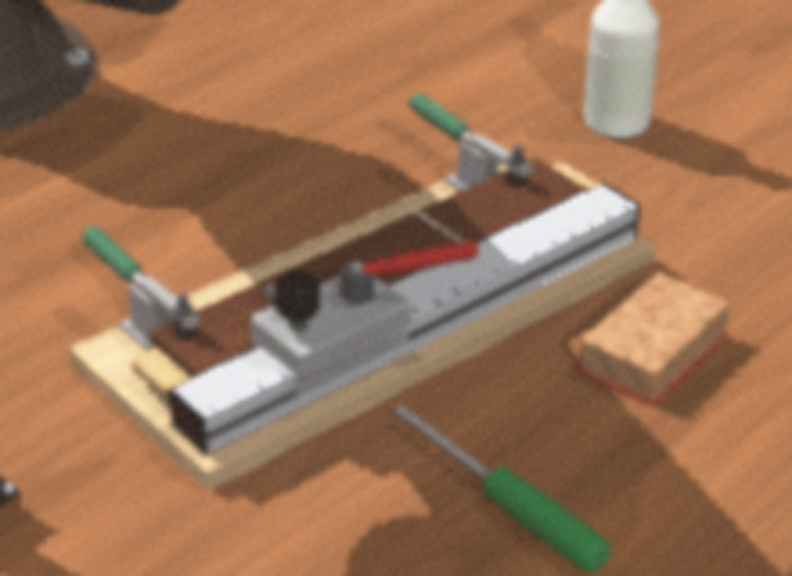

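View pics/s_dock.png

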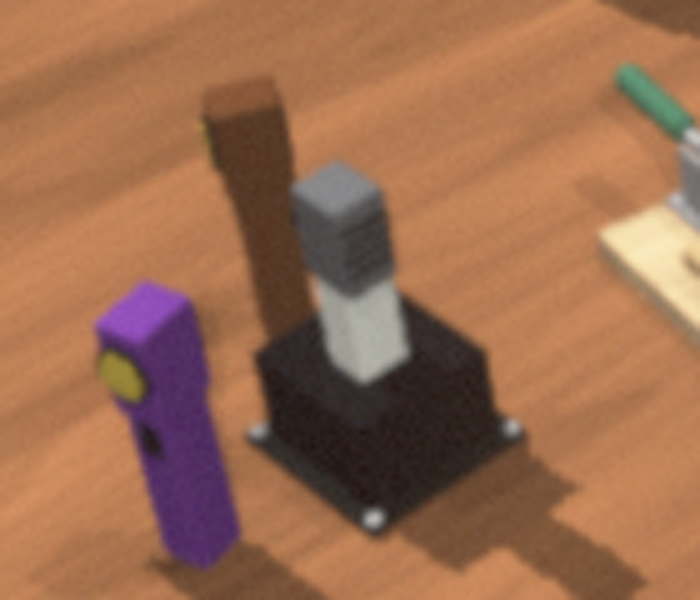

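```bash
cat >> h.py <<'E'
def Rtcp():
    q=observe()["tcp_rot"]; return R.from_quat([q[1],q[2],q[3],q[0]])
def down(yaw,):
    "tool pointing down, tool x at world yaw(deg)"
    c,s=np.cos(np.radians(yaw)),np.sin(np.radians(yaw))
    return R.from_matrix(np.array([[c,s,0],[s,-c,0],[0,0,-1]]))
def plan(p,Rt=None,n=None,vmax=36,wmax=6.5,p0=None,R0=None):
    s=observe(); p0=np.array(s["tcp_pos"]) if p0 is None else np.array(p0); R0=Rtcp() if R0 is None else R0
    if Rt is None: Rt=R0
    D=R0.inv().apply(np.array(p)-p0); w=(R0.inv()*Rt).as_rotvec()
    if n is None: n=int(max(1,np.ceil(np.linalg.norm(D)/vmax),np.ceil(np.degrees(np.linalg.norm(w))/wmax)))
    S=sum(R.from_rotvec(w*k/n).as_matrix() for k in range(n)); d=np.linalg.solve(S,D)
    print(n,"rows of",np.round(d,1),np.round(np.degrees(w)/n,2)); return n,d,w/n
def st():
    s=observe(); m=Rtcp().as_matrix()
    print("t %.2f"%s["t"],"tcp",np.round(s["tcp_pos"],1),"x",np.round(m[:,0],3),"z",np.round(m[:,2],3),"open %.1f"%s["opening"],"F",np.round(s["ft_force"],1),"q",np.round(s["qpos"],2))
E
python3 - <<'E'
from h import *
st(); print(vision.read_camera("wrist")["mount"])
plan([600,-90,335],down(86.5))
E
```

```text
t 0.15 tcp [ 245.  -574.8  230.9] x [0.92  0.392 0.   ] z [-0.     0.001 -1.   ] open 85.5 F [ 0.  -0.8  0. ] q [-1.27  0.49  1.56  0.    1.09 -0.11]
[[-5.95384736e-04 -9.65851541e-01 -2.59095439e-01  6.61698131e+01]
 [ 9.99999808e-01 -6.20064365e-04  1.35297691e-05  2.84556251e-01]
 [-1.73723597e-04 -2.59095381e-01  9.65851724e-01 -1.42024913e+02]
 [ 0.00000000e+00  0.00000000e+00  0.00000000e+00  1.00000000e+00]]
17 rows of [37.2 -0.6 -6.1] [-0.   -0.   -3.73]
```

Request:
jog_arm:
  plan:
    - [[1,37,-0.6,-6.1,0,0,-3.73],[1,37,-0.6,-6.1,0,0,-3.73],[1,37,-0.6,-6.1,0,0,-3.73],[1,37,-0.6,-6.1,0,0,-3.73],[1,37,-0.6,-6.1,0,0,-3.73],[1,37,-0.6,-6.1,0,0,-3.73],[1,37,-0.6,-6.1,0,0,-3.73],[1,37,-0.6,-6.1,0,0,-3.73],[1,37,-0.6,-6.1,0,0,-3.73],[1,37,-0.6,-6.1,0,0,-3.73],[1,37,-0.6,-6.1,0,0,-3.73],[1,37,-0.6,-6.1,0,0,-3.73],[1,37,-0.6,-6.1,0,0,-3.73],[1,37,-0.6,-6.1,0,0,-3.73],[1,37,-0.6,-6.1,0,0,-3.73],[1,37,-0.6,-6.1,0,0,-3.73],[1,37,-0.6,-6.1,0,0,-3.73],[1,0,0,0,0,0,0],[1,0,0,0,0,0,0]]

```text
t: 1.78
tcp_pos: [600.3, -64.3, 335.5]
tcp_rot: [-0.004, 0.71, 0.704, 0.001]
ft_force: [0.0, 0.5, -0.2]
opening: 85.1
```

Run:
```python
from h import *
st()
for n in ["wrist","side","scene"]:
    C=cam(n); dump(C,n+"1.pkl"); save(C,n+"1.png",s=1.4 if n=="wrist" else 1)
```

```text
t 1.78 tcp [600.3 -64.3 335.5] x [0.009 1.    0.007] z [-0.004  0.007 -1.   ] open 85.1 F [ 0.   0.5 -0.2] q [-0.22  0.38  1.46  0.01  1.31 -0.21]
```

View pics/wrist1.png

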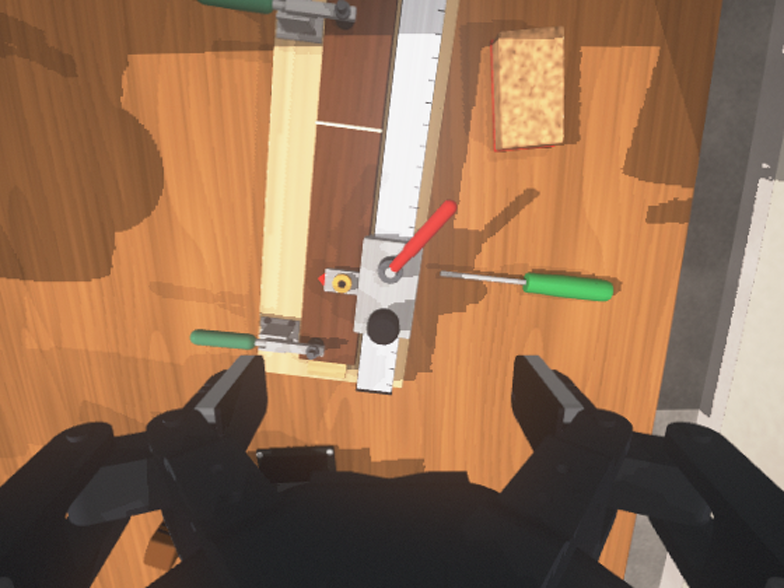

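View pics/side1.png

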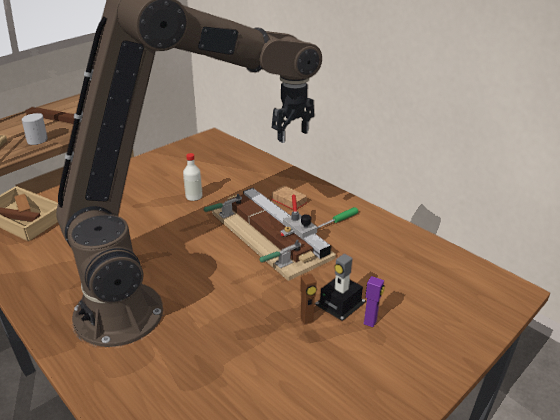

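Run:
```python
from h import *
C=load("wrist1.pkl"); im=C["img"].astype(int)
save(C,"w1crop.png",(190,60,340,280),2.7)
r,g,b=im[...,0],im[...,1],im[...,2]
red=(r>120)&(g<70)&(b<70)
n,l,s,c=cv2.connectedComponentsWithStats(red.astype(np.uint8))
for i in range(1,n):
    if s[i,4]>8:
        ys,xs=np.nonzero(l==i); print("red",s[i],c[i], "minx",xs.min(),ys[xs==xs.min()].mean())
# line pixels
roi=np.zeros_like(red); roi[80:100,222:275]=1
wl=roi&(im.min(2)>130)
ys,xs=np.nonzero(wl); print("line",len(xs),xs.min(),xs.max())
a=[];
for x in range(230,270):
    y=np.arange(80,100); w=np.clip(im[80:100,x].min(1)-80,0,None); 
    if w.sum()>0:a.append((x,(y*w).sum()/w.sum()))
a=np.array(a); pf=np.polyfit(a[:,0],a[:,1],1); print(pf, np.std(a[:,1]-np.polyval(pf,a[:,0])))
p1=onz(C,230,np.polyval(pf,230),48);p2=onz(C,270,np.polyval(pf,270),48); print(p1,p2,np.degrees(np.arctan2((p2-p1)[1],(p2-p1)[0])))
```

```text
line 211 222 272
[ 0.11568672 61.11734505] 0.1915050248649546
[535.67747885  61.24561647  48.        ] [590.48627285  54.58291621  48.        ] -6.931017253584024
```

View pics/w1crop.png

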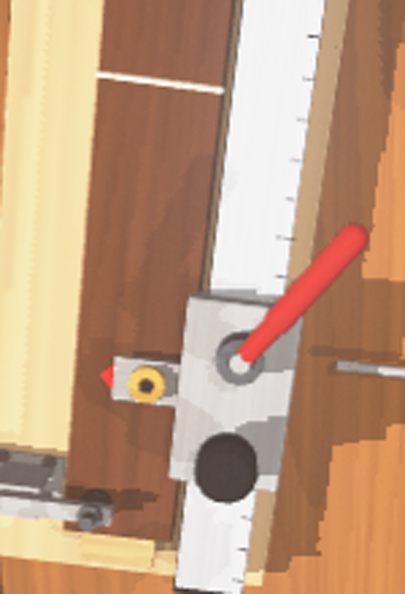

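Run:
```python
from h import *
C=load("wrist1.pkl"); im=C["img"].astype(int); r,g,b=im[...,0],im[...,1],im[...,2]
red=((r-np.maximum(g,b))>90)&(g<110)
n,l,s,c=cv2.connectedComponentsWithStats(red.astype(np.uint8))
for i in range(1,n):
    if s[i,4]>8:
        ys,xs=np.nonzero(l==i); print("red",s[i],c[i],"minx",xs.min(),ys[xs==xs.min()].mean())
P=onz(C,227.8,199.6,56);K=onz(C,273.7,233.3,112);H=onz(C,278.9,193.3,97);T=onz(C,322.2,146.3,106)
print("ptr",P,"knob",K,"hub",H,"tip",T)
# rail edge left: crop (237,0)->(175,590) , right (325,0)?? left edge z51
a=onz(C,190+238/2.7,60,51);b=onz(C,190+211/2.7,60+293/2.7,51);print("rail edge",a,b,np.degrees(np.arctan2((b-a)[0],-(b-a)[1])))
d=H-K;print("knob->hub",np.linalg.norm(d),np.degrees(np.arctan2(d[0],d[1])))
d=T-H;print("lever",np.linalg.norm(d),np.degrees(np.arctan2(d[0],d[1])))
for yaw in (-6.9,):
    y=np.radians(yaw);ex=np.array([np.cos(y),np.sin(y),0]);ey=np.array([-np.sin(y),np.cos(y),0])
    m=np.array([563.1,57.9,48])
    for n_,q in [("mark",m),("ptr",P),("knob",K),("hub",H)]: print(n_,q@ex,q@ey)
```

```text
red [350  32   3  56  73] [351.2739726   60.46575342] minx 350 35.5
red [352  92   3  17  29] [352.72413793  99.72413793] minx 352 97.7
red [278 143  48  51 612] [302.84150327 166.89052288] minx 278 189.5
red [227 195   5   9  26] [229.53846154 198.76923077] minx 227 198.5
ptr [526.14511343 -94.23706053  56.        ] knob [ 594.30153232 -127.63404592  112.        ] hub [601.57893508 -77.1331889   97.        ] tip [655.80948826 -16.34569199 106.        ]
rail edge [602.07383131  94.90146532  51.        ] [586.23631153 -49.72015075  51.        ] -6.249560314213021
knob->hub 53.18173700637141 8.200131254471978
lever 81.95774935096378 41.73721635156707
mark 552.0657362719448 125.12970404550468
ptr 533.6557668320467 -30.345123026101724
knob 605.3307603350651 -55.312128759410875
hub 606.4884420314075 -4.302748013269607
```

Run:
```python
from h import *
n,d,w=plan([642,-30,170],down(49),n=10)
plan([642,-30,90],down(49),p0=[642,-30,170],R0=down(49),n=3)
```

```text
10 rows of [ 4.8  2.9 16.5] [-0.04 -0.03  4.03]
3 rows of [ 0.   0.  26.7] [0. 0. 0.]
```

Request:
jog_arm:
  plan:
    - [[0.4,4.8,2.9,16.5,-0.04,-0.03,4.03],[0.4,4.8,2.9,16.5,-0.04,-0.03,4.03],[0.4,4.8,2.9,16.5,-0.04,-0.03,4.03],[0.4,4.8,2.9,16.5,-0.04,-0.03,4.03],[0.4,4.8,2.9,16.5,-0.04,-0.03,4.03],[0.4,4.8,2.9,16.5,-0.04,-0.03,4.03],[0.4,4.8,2.9,16.5,-0.04,-0.03,4.03],[0.4,4.8,2.9,16.5,-0.04,-0.03,4.03],[0.4,4.8,2.9,16.5,-0.04,-0.03,4.03],[0.4,4.8,2.9,16.5,-0.04,-0.03,4.03],[0.4,0,0,0,0,0,0]]

```text
t: 2.85
tcp_pos: [642.9, -48.7, 160.3]
tcp_rot: [0.001, 0.923, 0.386, -0.002]
ft_force: [-0.9, 0.4, 0.1]
opening: 33.7
```

Run:
```python
from h import *
st()
C=cam("wrist"); dump(C,"wrist2.pkl"); save(C,"wrist2.png",s=1.4)
plan([642,-30,90],down(49),n=3)
```

```text
t 2.85 tcp [642.9 -48.7 160.3] x [ 0.703  0.711 -0.003] z [-0.002 -0.002 -1.   ] open 33.7 F [-0.9  0.4  0.1] q [-0.18  0.59  1.58 -0.    0.97  0.6 ]
3 rows of [ 4.4 -4.6 23.9] [ 0.02  0.05 -1.14]
```

View pics/wrist2.png

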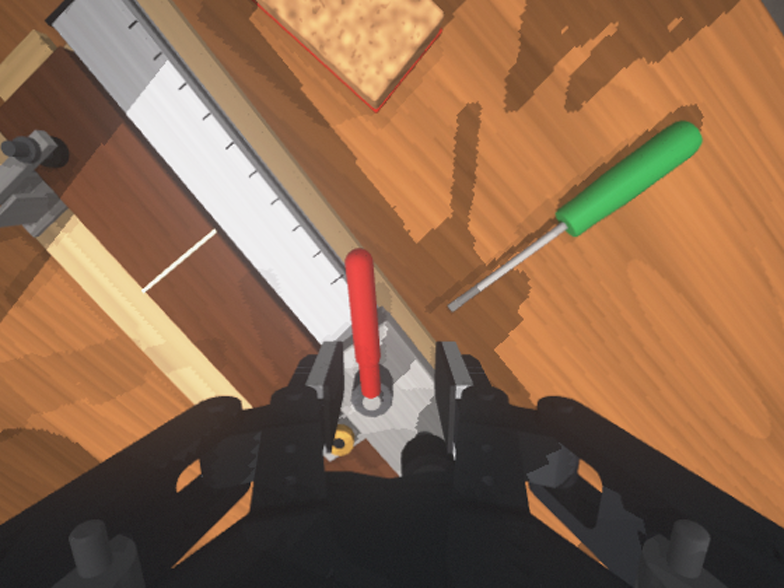

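Run:
```python
from h import *
C=load("wrist2.pkl")
H=onz(C,371/1.4,402/1.4,99);T=onz(C,358/1.4,262/1.4,108)
d=T-H; print(H,T,np.linalg.norm(d),np.degrees(np.arctan2(d[0],d[1])))
g=H+62/np.linalg.norm(d)*d; print(g); g[2]=90
ang=90-np.degrees(np.arctan2(d[0],d[1]))
plan(g,down(ang),n=4)
```

```text
[600.53724127 -78.38823525  99.        ] [653.43438255 -17.87726589 108.        ] 80.87450134503712 41.15912341157192
[641.08924103 -31.99932357 105.89957886]
4 rows of [ 2.8 -3.3 18. ] [ 0.01  0.04 -0.81]
```

Request:
jog_arm:
  plan:
    - [[0.4,6,-7,2,0,0,-1.5],[0.4,6,-6,2,0,0,-1.5],[0.4,0,0,0,0,0,0],[0.4,0,0,0,0,0,0]]

```text
t: 3.23
tcp_pos: [641.9, -32.2, 160.4]
tcp_rot: [0.002, 0.91, 0.416, 0.0]
ft_force: [0.0, 0.2, 0.2]
opening: 34.3
```

Run:
```python
from h import *
st()
plan([641,-32,90],down(49),n=4)
```

```text
t 3.23 tcp [641.9 -32.2 160.4] x [ 0.654  0.756 -0.001] z [ 0.002 -0.003 -1.   ] open 34.3 F [0.  0.2 0.2] q [-0.15  0.59  1.59 -0.    0.96  0.56]
4 rows of [-0.1 -0.2 17.6] [0.05 0.02 0.03]
```

Go down over the handle.

Request:
jog_arm:
  plan:
    - [[0.4,-0.5,-0.5,22,0,0,0],[0.4,0,0,22,0,0,0],[0.4,0,0,18,0,0,0],[0.4,0,0,6,0,0,0],[0.4,0,0,0,0,0,0]]

```text
t: 3.65
tcp_pos: [643.4, -32.0, 95.9]
tcp_rot: [0.005, 0.908, 0.418, 0.004]
ft_force: [0.3, 0.1, 0.3]
opening: 34.4
```

Run:
```python
from h import *
st()
p=np.array([600.5,-78.]);
s=observe();m=Rtcp().as_matrix();a=np.degrees(np.arctan2(m[1,0],m[0,0]));print(a,np.linalg.norm(s["tcp_pos"][:2]-p))
t=np.radians(120); plan([p[0]+62*np.cos(t),p[1]+62*np.sin(t),90],down(120),n=16)
C=cam("wrist");save(C,"wrist3.png")
```

```text
t 3.65 tcp [643.4 -32.   95.9] x [0.65  0.76  0.004] z [ 0.011 -0.005 -1.   ] open 34.4 F [0.3 0.1 0.3] q [-0.15  0.66  1.64 -0.    0.82  0.56]
49.42181633924499 62.85913225070743
16 rows of [-0.1 -4.9  0.3] [ 0.04  0.01 -4.41]
```

View pics/wrist3.png

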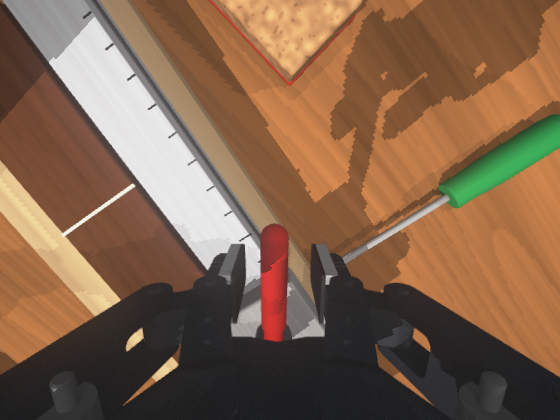

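Request:
jog_arm:
  plan:
    - [[0.3,-0.1,-4.9,0.3,0,0,-4.4],[0.3,-0.1,-4.9,0.3,0,0,-4.4],[0.3,-0.1,-4.9,0.3,0,0,-4.4],[0.3,-0.1,-4.9,0.3,0,0,-4.4],[0.3,-0.1,-4.9,0.3,0,0,-4.4],[0.3,-0.1,-4.9,0.3,0,0,-4.4],[0.3,-0.1,-4.9,0.3,0,0,-4.4],[0.3,-0.1,-4.9,0.3,0,0,-4.4]]

```text
t: 4.37
tcp_pos: [613.1, -17.2, 105.2]
tcp_rot: [0.013, 0.73, 0.683, 0.008]
ft_force: [2.4, 0.2, 0.3]
opening: 25.6
```

```bash
cat > lev.py <<'E'
from h import *
import sys
st(); p=np.array([600.5,-78.])
if len(sys.argv)>3: p=np.array([float(sys.argv[3]),float(sys.argv[4])])
s=observe();m=Rtcp().as_matrix();a=np.degrees(np.arctan2(m[1,0],m[0,0]));d=s["tcp_pos"][:2]-p
print("yaw",a,"r",np.linalg.norm(d),"ang",np.degrees(np.arctan2(d[1],d[0])))
t=np.radians(float(sys.argv[1])); plan([p[0]+62*np.cos(t),p[1]+62*np.sin(t),92],down(float(sys.argv[1])),n=int(sys.argv[2]))
E
python3 lev.py 120 9
```

```text
t 4.37 tcp [613.1 -17.2 105.2] x [ 0.066  0.998 -0.006] z [ 0.03  -0.008 -1.   ] open 25.6 F [2.4 0.2 0.3] q [-0.13  0.61  1.73 -0.01  0.77 -0.06]
yaw 86.1989221707562 r 62.08727523644054 ang 78.30332902866084
9 rows of [ 0.2 -5.   1.4] [ 0.18  0.09 -3.75]
```

Request:
jog_arm:
  plan:
    - [[0.3,0,0,7,0.8,0.4,2],[0.3,0,0,7,0.8,0.3,1],[0.3,0,0,0,0,0,0]]

```text
t: 4.62
tcp_pos: [614.6, -17.2, 94.0]
tcp_rot: [-0.001, 0.75, 0.662, 0.005]
ft_force: [-0.7, -0.1, -1.3]
opening: 25.7
```

```bash
python3 lev.py 120 10
python3 - <<'E'
from h import *
C=cam("wrist");save(C,"wrist4.png")
E
```

```text
t 4.62 tcp [614.6 -17.2  94. ] x [0.124 0.992 0.009] z [ 0.006  0.008 -1.   ] open 25.7 F [-0.7 -0.1 -1.3] q [-0.14  0.64  1.72  0.01  0.78 -0.02]
yaw 82.89285644454482 r 62.39660333128994 ang 76.96755542085815
10 rows of [ 0.1 -4.6  0.2] [ 0.05 -0.04 -3.71]
```

View pics/wrist4.png

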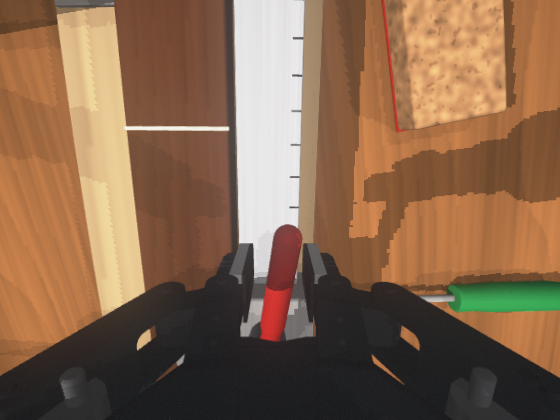

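Working; the lever is following. Continue.

Request:
jog_arm:
  plan:
    - [[0.3,0,-5,0.6,0,0,-3.2],[0.3,0,-5,0.6,0,0,-3.2],[0.3,0,-5,0.6,0,0,-3.2],[0.3,0,-5,1.2,0.1,0,-3.2],[0.3,0,-5,1.2,0.1,0,-3.2],[0.3,0,-5,1.2,0.1,0,-3.2]]

```text
t: 5.17
tcp_pos: [589.3, -18.3, 90.2]
tcp_rot: [0.002, 0.628, 0.778, 0.006]
ft_force: [2.8, 0.9, 2.1]
opening: 25.7
```

```bash
python3 lev.py 120 6
```

```text
t 5.17 tcp [589.3 -18.3  90.2] x [-0.212  0.977  0.004] z [ 0.011  0.006 -1.   ] open 25.7 F [2.8 0.9 2.1] q [-0.15  0.61  1.79  0.01  0.73 -0.37]
yaw 102.22930380454804 r 60.716096580334366 ang 100.59198504462618
6 rows of [ 0.2 -3.5 -0.3] [ 0.12 -0.02 -2.96]
```

Request:
jog_arm:
  plan:
    - [[0.3,0.2,-5,0,0,0,-3.2],[0.3,0.2,-5,0,0.1,0,-3.2],[0.3,0.2,-5,0,0.1,0,-3.2],[0.3,0.2,-4,0,0.1,0,-2.8],[0.3,0.2,-4,0,0.1,0,-2],[0.3,0,0,0,0,0,0]]

```text
t: 5.67
tcp_pos: [569.3, -24.9, 90.5]
tcp_rot: [0.002, 0.523, 0.852, 0.004]
ft_force: [-0.1, -1.4, -0.4]
opening: 25.8
```

```bash
python3 lev.py 120 4
python3 - <<'E'
from h import *
C=cam("wrist");save(C,"wrist5.png")
E
```

```text
t 5.67 tcp [569.3 -24.9  90.5] x [-0.453  0.892 -0.   ] z [ 0.008  0.004 -1.   ] open 25.8 F [-0.1 -1.4 -0.4] q [-0.16  0.59  1.84  0.01  0.71 -0.64]
yaw 116.93669892844564 r 61.6440541997832 ang 120.45593639861065
4 rows of [ 0.1  0.1 -0.4] [ 0.13  0.01 -0.77]
```

View pics/wrist5.png

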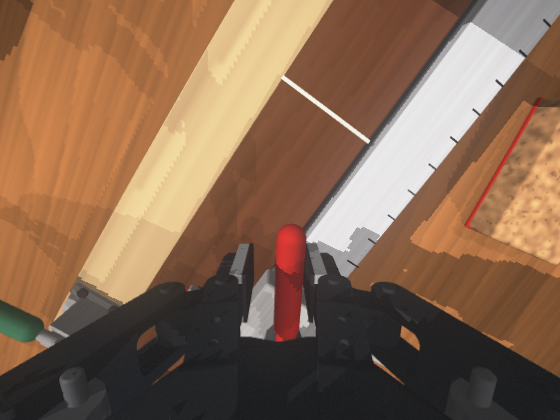

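Request:
jog_arm:
  plan:
    - [[0.3,0,0,-30,0,0,0],[0.5,0,0,-35,0,0,1],[1,0,0,-20,0,0,3],[1,0,0,0,0,0,0]]

```text
t: 6.05
tcp_pos: [569.4, -25.2, 177.3]
tcp_rot: [0.0, 0.559, 0.829, 0.003]
ft_force: [0.8, 0.9, -0.5]
opening: 61.0
```

Run:
```python
from h import *
st(); C=cam("wrist");save(C,"wrist6.png");dump(C,"wrist6.pkl")
plan([594.4,-130,175],down(83.5),n=8)
```

```text
t 6.05 tcp [569.4 -25.2 177.3] x [-0.376  0.927  0.003] z [ 0.004  0.005 -1.   ] open 61.0 F [ 0.8  0.9 -0.5] q [-0.16  0.47  1.76  0.01  0.91 -0.55]
8 rows of [-13.6   0.9   0.1] [ 0.03 -0.03  3.59]
```

Request:
jog_arm:
  plan:
    - [[1,-14,1,0,0,0,3.7],[1,-14,1,0,0,0,3.7],[1,-14,1,0,0,0,3.7],[1,-14,1,0,0,0,3.7],[1,-14,1,0,0,0,3.7],[1,-14,1,0,0,0,3.6],[1,-10,1,0,0,0,3.6],[1,-5,0,0,0,0,1],[1,0,0,0,0,0,0],[1,0,0,0,0,0,0]]

```text
t: 6.93
tcp_pos: [592.6, -122.8, 164.5]
tcp_rot: [-0.007, 0.742, 0.671, -0.001]
ft_force: [-0.0, -0.6, 0.5]
opening: 85.1
```

Run:
```python
from h import *
st(); C=cam("wrist");save(C,"wrist7.png",s=1.4);dump(C,"wrist7.pkl")
plan([594.4,-130,175],down(83.5),n=2)
```

```text
t 6.93 tcp [ 592.6 -122.8  164.5] x [0.1   0.995 0.008] z [-0.01   0.009 -1.   ] open 85.1 F [-0.  -0.6  0.5] q [-0.32  0.54  1.67  0.01  0.94 -0.22]
2 rows of [-3.5  1.3 -5.3] [-0.31 -0.22  0.39]
```

View pics/wrist7.png

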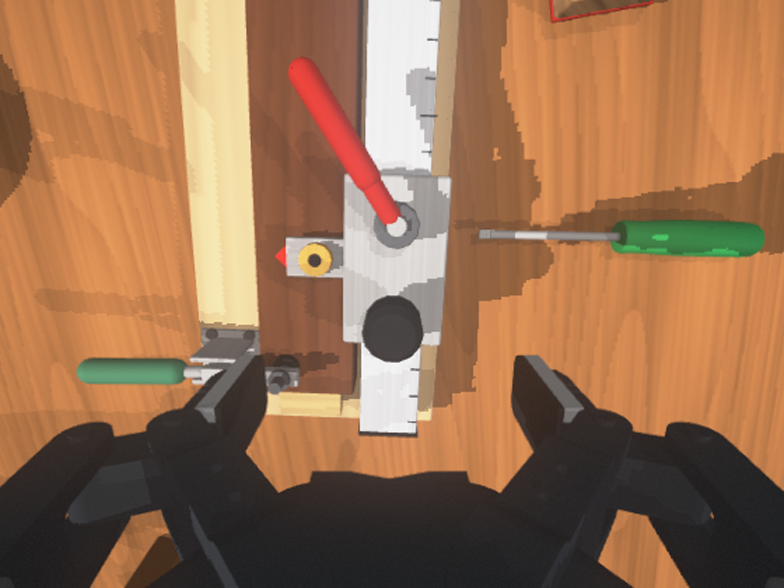

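Run:
```python
from h import *
C=load("wrist7.pkl")
K=onz(C,393/1.4,328/1.4,112);H=onz(C,397/1.4,226/1.4,99);P=onz(C,275/1.4,255/1.4,56);print(K,H,P)
d=H-K;print(np.linalg.norm(d[:2]),np.degrees(np.arctan2(d[0],d[1])))
plan([K[0],K[1],86],down(83.5),n=4)
```

```text
[ 594.46799795 -127.20176956  112.        ] [601.31404254 -78.19037789  99.        ] [524.55463428 -92.29717764  56.        ]
49.48721895391686 7.9517803761527865
4 rows of [-1.2  0.7 19.6] [-0.15 -0.11  0.19]
```

Request:
jog_arm:
  plan:
    - [[0.65,-4,1.5,20,-0.3,-0.2,0.4],[0.65,-3,1,22,-0.3,-0.2,0.4],[0.65,0,0,20,0,0,0],[0.65,0,0,12,0,0,0],[0.65,0,0,4,0,0,0],[0.65,0,0,0,0,0,0]]

```text
t: 7.48
tcp_pos: [594.6, -125.9, 84.0]
tcp_rot: [0.001, 0.743, 0.67, 0.001]
ft_force: [0.6, 1.0, 0.6]
opening: 55.9
```

Run:
```python
from h import *
st(); C=cam("wrist");save(C,"wrist8.png");dump(C,"wrist8.pkl")
plan([594.5,-130,86],down(83.5),n=1)
```

```text
t 7.48 tcp [ 594.6 -125.9   84. ] x [0.103 0.995 0.   ] z [ 0.002  0.    -1.   ] open 55.9 F [0.6 1.  0.6] q [-0.32  0.64  1.74  0.    0.76 -0.22]
1 rows of [-4.   0.2 -1.5] [ 0.16 -0.02  0.6 ]
```

View pics/wrist8.png

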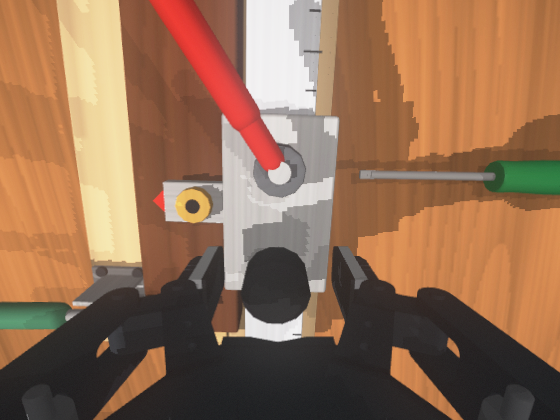

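Around the knob; close with 30 N and re-centre slightly.

Request:
jog_arm:
  plan:
    - [[0.65,-4,0,-1,0,0,0.6],[0.2,0,0,0,0,0,0],[0.2,0,0,0,0,0,0],[0.2,0,0,0,0,0,0],[0.2,0,0,0,0,0,0],[0.2,0,0,0,0,0,0]]
  squeeze: 30

```text
t: 8.03
tcp_pos: [593.1, -129.5, 88.2]
tcp_rot: [0.0, 0.746, 0.666, 0.001]
ft_force: [1.2, -0.1, -6.2]
opening: 30.5
```

Run:
```python
from h import *
st(); p=observe()["tcp_pos"]
y=np.radians(-6.5); ey=np.array([-np.sin(y),np.cos(y),0])
plan(p+ey*130,down(83.5),n=13)
```

```text
t 8.03 tcp [ 593.1 -129.5   88.2] x [0.113 0.994 0.   ] z [ 0.001  0.    -1.   ] open 30.5 F [ 1.2 -0.1 -6.2] q [-0.32  0.64  1.74  0.    0.77 -0.21]
13 rows of [10.  0.  0.] [ 0. -0.  0.]
```

Request:
jog_arm:
  plan:
    - [[0.2,6,0,0,0,0,0],[0.2,10,0,0,0,0,0],[0.2,10,0,0,0,0,0],[0.2,10,0,0,0,0,0],[0.2,10,0,0,0,0,0]]

```text
t: 8.45
tcp_pos: [598.8, -87.2, 88.1]
tcp_rot: [0.003, 0.746, 0.666, -0.001]
ft_force: [1.1, -6.8, -5.8]
opening: 30.4
```

Run:
```python
from h import *
st(); C=cam("wrist");save(C,"wrist9.png")
```

```text
t 8.45 tcp [598.8 -87.2  88.1] x [ 0.114  0.993 -0.004] z [ 0.002 -0.005 -1.   ] open 30.4 F [ 1.1 -6.8 -5.8] q [-0.25  0.63  1.74 -0.01  0.76 -0.13]
```

View pics/wrist9.png

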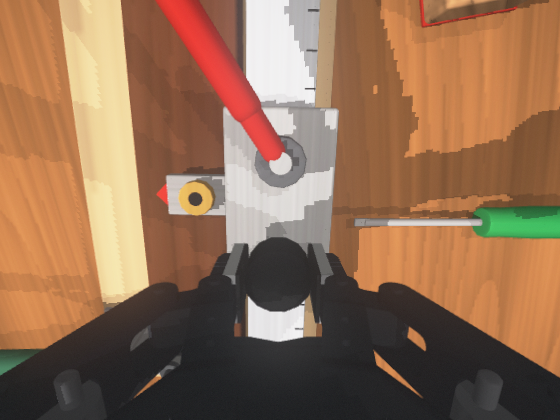

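Request:
jog_arm:
  plan:
    - [[0.2,10,0,0,0,0,0],[0.2,10,0,0,0,0,0],[0.2,10,0,0,0,0,0],[0.2,10,0,0,0,0,0],[0.2,10,0,0,0,0,0],[0.2,10,0,0,0,0,0],[0.2,10,0,0,0,0,0],[0.2,10,0,0,0,0,0],[0.2,8,0,0,0,0,0],[0.2,0,0,0,0,0,0]]

```text
t: 9.33
tcp_pos: [610.6, -0.9, 88.1]
tcp_rot: [0.005, 0.746, 0.666, -0.002]
ft_force: [1.1, 5.2, -5.9]
opening: 30.8
```

Run:
```python
from h import *
st(); C=cam("wrist");save(C,"wrist10.png",s=1.4);dump(C,"wrist10.pkl")
```

```text
t 9.33 tcp [610.6  -0.9  88.1] x [ 0.113  0.994 -0.01 ] z [ 0.004 -0.011 -1.   ] open 30.8 F [ 1.1  5.2 -5.9] q [-0.11  0.64  1.73 -0.01  0.77  0.02]
```

View pics/wrist10.png

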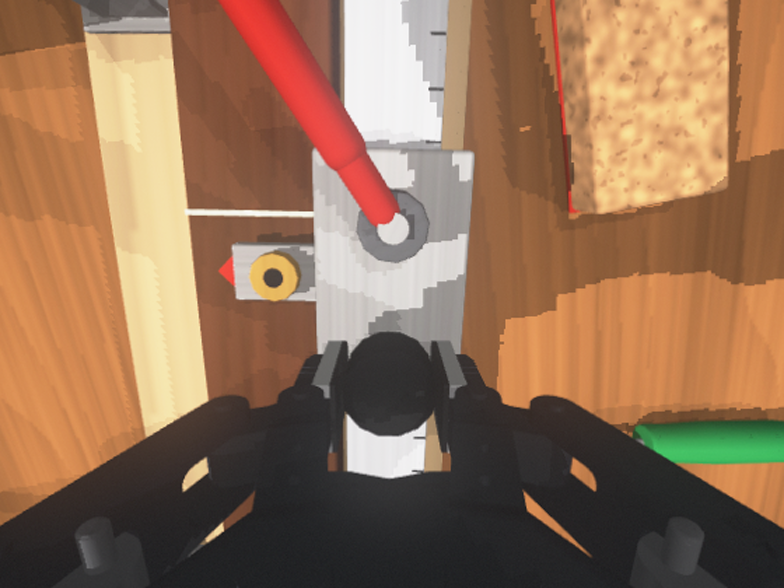

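```bash
cat > gap.py <<'E'
from h import *
import sys
C=load(sys.argv[1]); im=C["img"].astype(int); r,g,b=im[...,0],im[...,1],im[...,2]
x0,y0,x1,y1=map(int,sys.argv[2:6]) # ROI of pointer (includes only red nose)
lx0,ly0,lx1,ly1=map(int,sys.argv[6:10]) # ROI of line
red=((r-np.maximum(g,b))>80)&(g<110); m=np.zeros_like(red); m[y0:y1,x0:x1]=1; red&=m
ys,xs=np.nonzero(red)
# tip: fit centroid per column, extrapolate to apex
cols=[(x,ys[xs==x].mean(),(xs==x).sum()) for x in np.unique(xs)]; print([tuple(np.round(c,1)) for c in cols])
tip=(xs.min(),np.mean([c[1] for c in cols]))
a=[]
for x in range(lx0,lx1):
    y=np.arange(ly0,ly1); w=im[ly0:ly1,x].min(1).astype(float); w=np.clip(w-np.median(w)-25,0,None)
    if w.sum()>0:a.append((x,(y*w).sum()/w.sum()))
a=np.array(a); pf=np.polyfit(a[:,0],a[:,1],1)
L1=onz(C,lx0,np.polyval(pf,lx0),48);L2=onz(C,lx1,np.polyval(pf,lx1),48)
d=(L2-L1)/np.linalg.norm(L2-L1); P=onz(C,*tip,56); print("tip",tip,P,"line",L1,L2,"yaw",np.degrees(np.arctan2(d[1],d[0])),"res",np.std(a[:,1]-np.polyval(pf,a[:,0])))
for yaw in (np.degrees(np.arctan2(d[1],d[0])),-6.5):
    y=np.radians(yaw); ey=np.array([-np.sin(y),np.cos(y),0]); print("gap (line - tip) along y:",((L1+L2)/2-P)@ey)
E
python3 gap.py wrist10.pkl 152 180 168 206 137 142 222 162
```

```text
[(np.float64(156.0), np.float64(193.0), np.float64(3.0)), (np.float64(157.0), np.float64(193.0), np.float64(5.0)), (np.float64(158.0), np.float64(193.0), np.float64(7.0)), (np.float64(159.0), np.float64(193.0), np.float64(9.0)), (np.float64(160.0), np.float64(193.0), np.float64(11.0)), (np.float64(161.0), np.float64(193.0), np.float64(13.0)), (np.float64(162.0), np.float64(193.0), np.float64(15.0)), (np.float64(163.0), np.float64(192.5), np.float64(16.0)), (np.float64(164.0), np.float64(192.5), np.float64(18.0)), (np.float64(165.0), np.float64(192.5), np.float64(20.0)), (np.float64(166.0), np.float64(198.0), np.float64(11.0))]
tip (np.int64(156), np.float64(193.3181818181818)) [541.56035618  36.05610409  56.        ] line [532.26584183  61.90825642  48.        ] [583.74787339  54.89095887  48.        ] yaw -7.761910583583275 res 0.05902501743073421
gap (line - tip) along y: 24.36000249863536
gap (line - tip) along y: 24.06167310882517
```

Request:
jog_arm:
  plan:
    - [[0.2,6,0,0,0,0,0],[0.2,7,0,0,0,0,0],[0.2,7,0,0,0,0,0],[0.2,3,0,0,0,0,0],[0.2,0,0,0,0,0,0],[0.2,0,0,0,0,0,0]]

```text
t: 9.88
tcp_pos: [613.3, 19.4, 88.1]
tcp_rot: [0.006, 0.746, 0.665, -0.003]
ft_force: [1.8, 0.6, -6.1]
opening: 30.8
```

Run:
```python
from h import *
st(); C=cam("wrist");save(C,"wrist11.png",(120,110,260,240),5);dump(C,"wrist11.pkl")
C=cam("scene");save(C,"scene11.png",(230,150,390,260),5);dump(C,"scene11.pkl")
C=cam("side");save(C,"side11.png",(200,150,360,290),5);dump(C,"side11.pkl")
```

```text
t 9.88 tcp [613.3  19.4  88.1] x [ 0.114  0.993 -0.012] z [ 0.004 -0.012 -1.   ] open 30.8 F [ 1.8  0.6 -6.1] q [-0.07  0.64  1.72 -0.02  0.77  0.06]
```

View pics/wrist11.png

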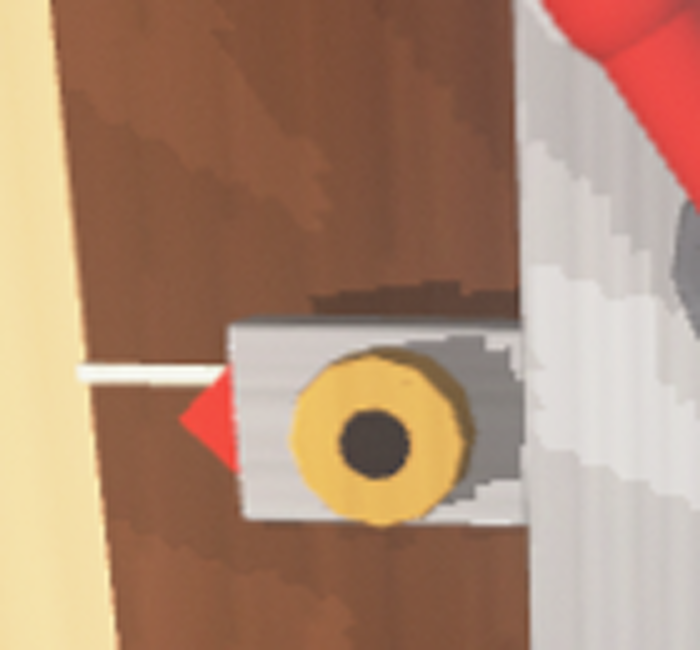

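View pics/side11.png

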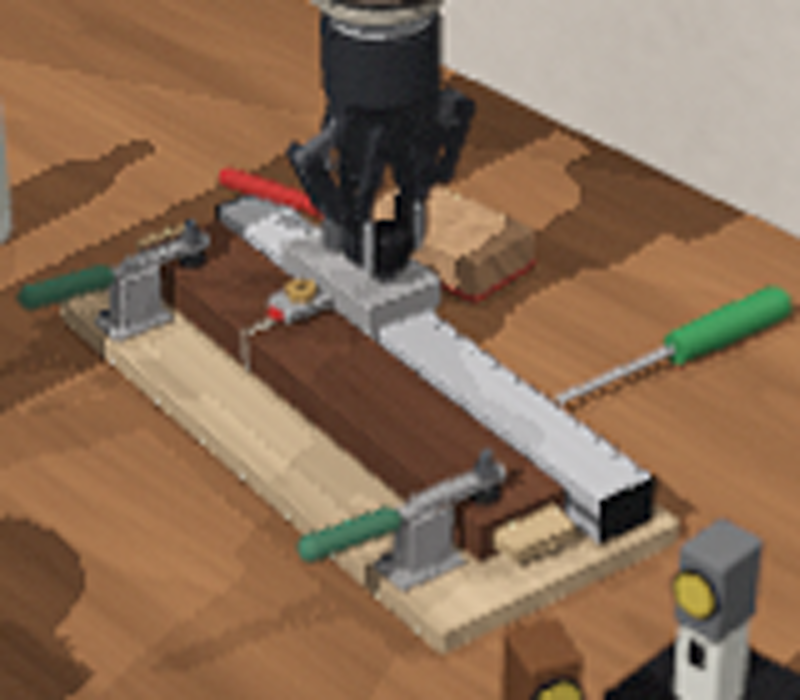

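```bash
python3 gap.py wrist11.pkl 152 180 168 206 138 178 154 192
```

```text
[(np.float64(156.0), np.float64(193.5), np.float64(2.0)), (np.float64(157.0), np.float64(193.5), np.float64(4.0)), (np.float64(158.0), np.float64(193.0), np.float64(7.0)), (np.float64(159.0), np.float64(193.0), np.float64(9.0)), (np.float64(160.0), np.float64(193.0), np.float64(11.0)), (np.float64(161.0), np.float64(193.5), np.float64(12.0)), (np.float64(162.0), np.float64(193.5), np.float64(14.0)), (np.float64(163.0), np.float64(193.5), np.float64(16.0)), (np.float64(164.0), np.float64(193.5), np.float64(18.0)), (np.float64(165.0), np.float64(194.0), np.float64(19.0)), (np.float64(166.0), np.float64(198.5), np.float64(10.0))]
tip (np.int64(156), np.float64(193.86363636363637)) [544.30002267  56.064711    56.        ] line [530.83627413  62.07951832  48.        ] [540.87597255  60.77418712  48.        ] yaw -7.407868412811533 res 0.039150197941233124
gap (line - tip) along y: 4.228699436842952
gap (line - tip) along y: 4.3717965571228925
```

Request:
jog_arm:
  plan:
    - [[0.2,3,0,0,0,0.1,0],[0.2,2,0,0,0,0.1,0],[0.2,0,0,0,0,0,0],[0.2,0,0,0,0,0,0]]

```text
t: 10.37
tcp_pos: [613.9, 23.4, 88.1]
tcp_rot: [0.005, 0.747, 0.665, -0.002]
ft_force: [0.9, -2.8, -5.5]
opening: 30.8
```

```bash
python3 - <<'E'
from h import *
st(); C=cam("wrist");save(C,"wrist12.png",(120,110,260,240),5);dump(C,"wrist12.pkl")
E
python3 gap.py wrist12.pkl 152 180 168 206 138 182 152 200
```

```text
t 10.37 tcp [613.9  23.4  88.1] x [ 0.115  0.993 -0.009] z [ 0.004 -0.01  -1.   ] open 30.8 F [ 0.9 -2.8 -5.5] q [-0.07  0.64  1.72 -0.01  0.77  0.06]
[(np.float64(156.0), np.float64(194.0), np.float64(1.0)), (np.float64(157.0), np.float64(194.0), np.float64(3.0)), (np.float64(158.0), np.float64(194.0), np.float64(5.0)), (np.float64(159.0), np.float64(194.0), np.float64(7.0)), (np.float64(160.0), np.float64(193.5), np.float64(10.0)), (np.float64(161.0), np.float64(193.5), np.float64(12.0)), (np.float64(162.0), np.float64(193.5), np.float64(14.0)), (np.float64(163.0), np.float64(193.0), np.float64(17.0)), (np.float64(164.0), np.float64(193.0), np.float64(19.0)), (np.float64(165.0), np.float64(193.5), np.float64(20.0)), (np.float64(166.0), np.float64(198.0), np.float64(11.0))]
tip (np.int64(156), np.float64(194.0)) [544.82244376  60.14065365  56.        ] line [530.38436148  62.24781343  48.        ] [539.2010191   60.98397891  48.        ] yaw -8.157561959243038 res 0.03945720943452645
gap (line - tip) along y: 0.037135704275217125
gap (line - tip) along y: 0.33035912582932797
```

View pics/wrist12.png

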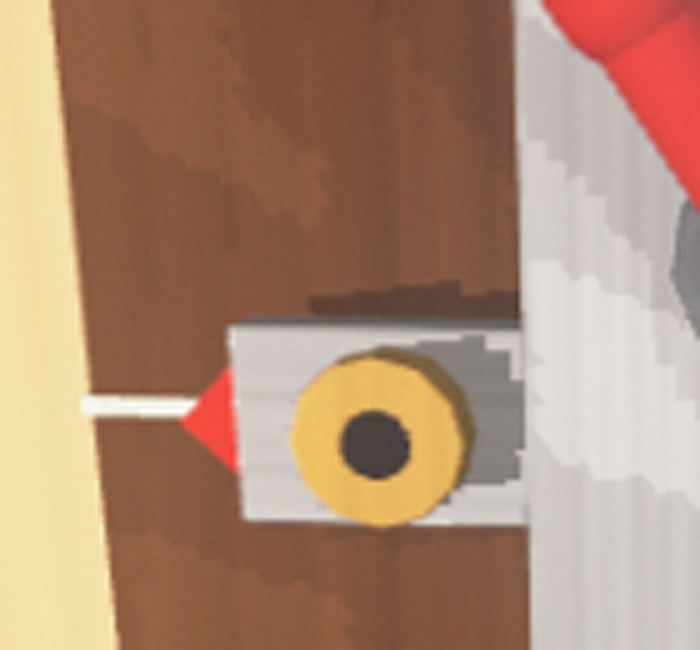

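Request:
jog_arm:
  plan:
    - [[0.7,0,0,0,0,0,0],[0.7,0,0,0,0,0,0],[0.7,0,0,0,0,0,0],[0.7,0,0,-30,0,0.2,0],[0.7,0,0,-35,0,0.2,0],[0.5,20,0,-30,0,0,0],[0.4,20,0,-20,0,0,0],[0.4,0,0,0,0,0,0],[0.4,0,0,0,0,0,0]]

```text
t: 11.17
tcp_pos: [618.5, 65.6, 210.3]
tcp_rot: [0.003, 0.747, 0.665, 0.003]
ft_force: [-0.2, -0.6, -0.4]
opening: 34.1
```

Run:
```python
from h import *
st(); C=cam("wrist");save(C,"wrist13.png",s=1.4);dump(C,"wrist13.pkl")
C=cam("scene");save(C,"scene13.png",(230,150,390,260),5);dump(C,"scene13.pkl")
```

```text
t 11.17 tcp [618.5  65.6 210.3] x [0.116 0.993 0.001] z [ 0.009 -0.    -1.   ] open 34.1 F [-0.2 -0.6 -0.4] q [-0.    0.5   1.6  -0.    1.03  0.12]
```

View pics/wrist13.png

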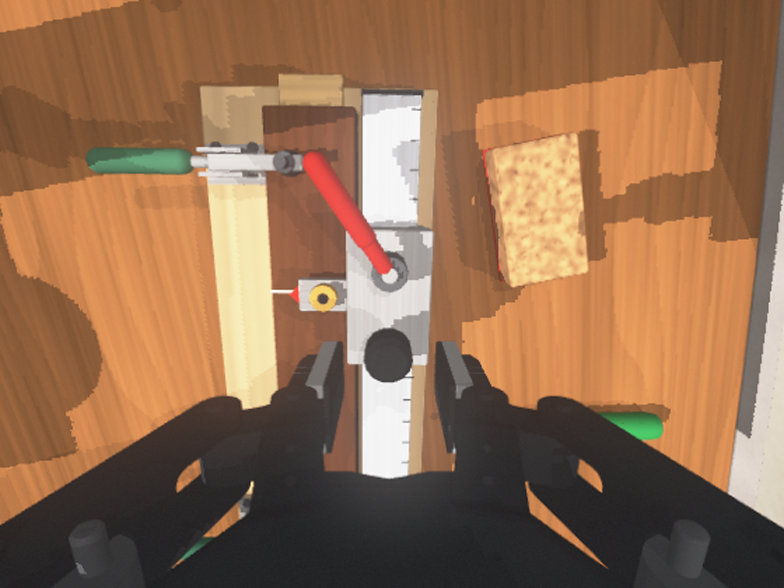

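View pics/scene13.png

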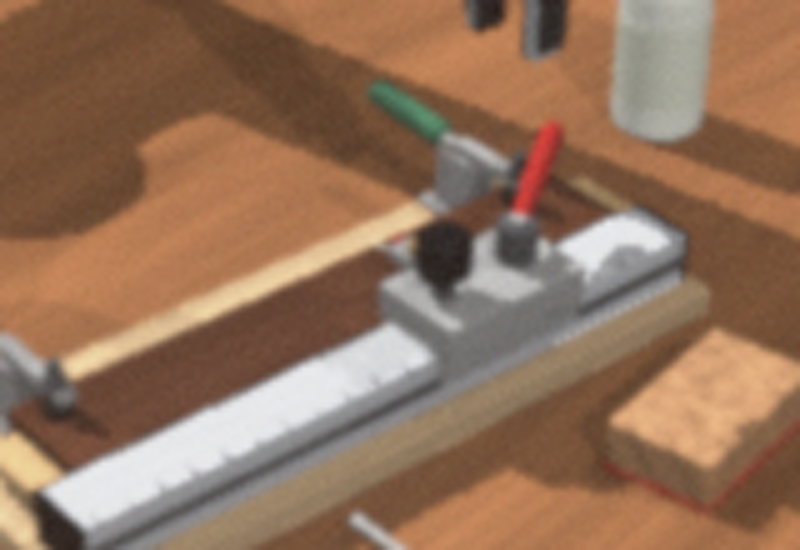

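```bash
python3 gap.py wrist13.pkl 205 200 213 220 194 200 205 216
python3 - <<'E'
from h import *
C=load("wrist13.pkl")
H=onz(C,391/1.4,273/1.4,99);T=onz(C,314/1.4,163/1.4,108);K=onz(C,388/1.4,354/1.4,112)
d=T-H; print(H,T,K,np.linalg.norm(d),np.degrees(np.arctan2(d[1],d[0])))
H[:2]+=0
g=H+62/np.linalg.norm(d)*d; print(g)
a=np.degrees(np.arctan2(d[1],d[0]))
plan([g[0],g[1],150],down(a),n=8)
E
```

```text
[(np.float64(206.0), np.float64(210.0), np.float64(1.0)), (np.float64(207.0), np.float64(210.5), np.float64(2.0)), (np.float64(208.0), np.float64(210.5), np.float64(4.0)), (np.float64(209.0), np.float64(211.0), np.float64(5.0)), (np.float64(210.0), np.float64(210.0), np.float64(9.0)), (np.float64(211.0), np.float64(209.5), np.float64(10.0)), (np.float64(212.0), np.float64(209.5), np.float64(12.0))]
tip (np.int64(206), np.float64(210.14285714285714)) [544.67806747  59.9304393   56.        ] line [530.23621001  62.32153371  48.        ] [541.89154298  60.66416664  48.        ] yaw -8.093097933248323 res 0.025198183691447718
gap (line - tip) along y: 0.3341274659010452
gap (line - tip) along y: 0.5772133643339957
[622.94771788  76.12041731  99.        ] [587.00053503 146.7064949  108.        ] [615.17758461  27.35387176 112.        ] 79.72198130686341 116.988257500307
[594.99149677 131.01540034 105.99932429]
8 rows of [ 8.7 -1.8  7.4] [ 0.05  0.01 -4.21]
```

Request:
jog_arm:
  plan:
    - [[0.4,8.7,-1.8,7.4,0,0,-4.2],[0.4,8.7,-1.8,7.4,0,0,-4.2],[0.4,8.7,-1.8,7.4,0,0,-4.2],[0.4,8.7,-1.8,7.4,0,0,-4.2],[0.4,8.7,-1.8,7.4,0,0,-4.2],[0.4,8.7,-1.8,7.4,0,0,-4.2],[0.4,7,-1.8,7,0,0,-4.2],[0.4,4,-1,4,0,0,-3],[0.4,0,0,0,0,0,0],[0.4,0,0,0,0,0,0]]

```text
t: 12.1
tcp_pos: [592.0, 119.7, 137.3]
tcp_rot: [-0.005, 0.524, 0.851, -0.005]
ft_force: [0.5, -0.5, 0.3]
opening: 34.0
```

Run:
```python
from h import *
st(); C=cam("wrist");save(C,"wrist14.png",s=1.4);dump(C,"wrist14.pkl")
plan([594,131,92],down(116.5),n=4)
```

```text
t 12.10 tcp [592.  119.7 137.3] x [-0.45   0.893  0.004] z [-0.014 -0.003 -1.   ] open 34.0 F [ 0.5 -0.5  0.3] q [ 0.09  0.57  1.7  -0.    0.88 -0.37]
4 rows of [ 2.3  1.8 11.3] [-0.19 -0.05  0.06]
```

View pics/wrist14.png

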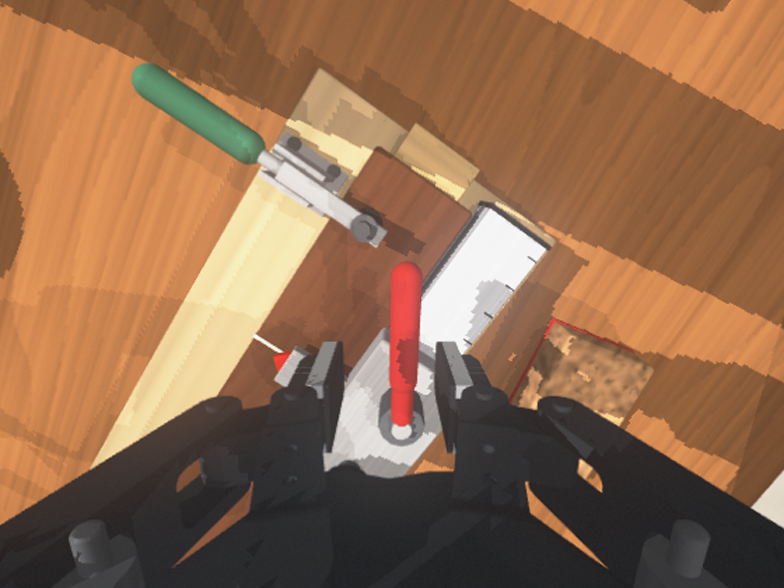

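Request:
jog_arm:
  plan:
    - [[0.4,4,3,0,-0.3,0,0],[0.4,4,2,10,-0.3,0,0],[0.4,1,1,16,-0.2,0,0],[0.4,0,0,14,0,0,0],[0.4,0,0,5,0,0,0],[0.4,0,0,0,0,0,0]]

```text
t: 12.65
tcp_pos: [595.5, 129.7, 92.1]
tcp_rot: [0.001, 0.529, 0.849, 0.003]
ft_force: [-0.3, 0.5, -0.9]
opening: 34.3
```

```bash
python3 lev.py 44 16 620.5 76
python3 - <<'E'
from h import *
C=cam("wrist");save(C,"wrist15.png")
E
```

```text
t 12.65 tcp [595.5 129.7  92.1] x [-0.44   0.898  0.003] z [ 0.004  0.005 -1.   ] open 34.3 F [-0.3  0.5 -0.9] q [ 0.1   0.63  1.73  0.01  0.77 -0.36]
yaw 116.1021584468756 r 59.23984884284195 ang 114.92179050120635
16 rows of [-0.1  4.7  0. ] [ 0.01 -0.02  4.51]
```

View pics/wrist15.png

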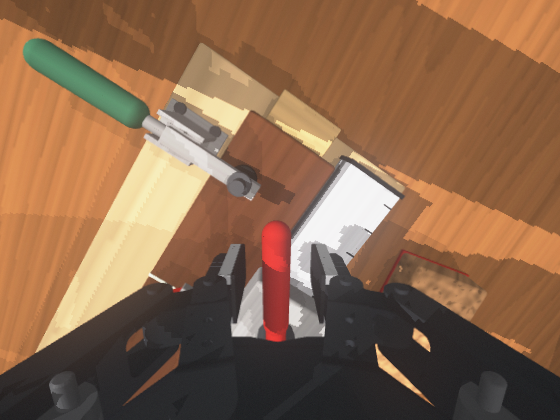

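Request:
jog_arm:
  plan:
    - [[0.3,0,4.8,0.2,0,0,4.3],[0.3,0,4.8,0.2,0,0,4.3],[0.3,0,4.8,0.2,0,0,4.3],[0.3,0,4.8,0.2,0,0,4.3],[0.3,0,4.8,0.2,0,0,4.3],[0.3,0,4.8,0.2,0,0,4.3]]

```text
t: 13.2
tcp_pos: [623.6, 136.5, 95.7]
tcp_rot: [-0.0, 0.713, 0.702, 0.003]
ft_force: [-1.4, -0.6, -1.2]
opening: 25.5
```

```bash
python3 lev.py 44 10 620.5 76
```

```text
t 13.20 tcp [623.6 136.5  95.7] x [0.015 1.    0.004] z [ 0.004  0.004 -1.   ] open 25.5 F [-1.4 -0.6 -1.2] q [0.11 0.66 1.65 0.01 0.83 0.12]
yaw 89.11815035261019 r 60.55209664107949 ang 87.10072156386065
10 rows of [-0.1  4.6  0.4] [ 0.01 -0.03  4.51]
```

Request:
jog_arm:
  plan:
    - [[0.3,0.2,5,0.8,0,0,4.3],[0.3,0.2,5,0.8,0,0,4.3],[0.3,0.2,5,0.8,0,0,4.3],[0.3,0.2,5,0.8,0,0,4.3],[0.3,0.2,5,0.6,0,0,4.3],[0.3,0,5,0.6,0,0,4.3]]

```text
t: 13.7
tcp_pos: [653.6, 130.4, 96.5]
tcp_rot: [-0.001, 0.858, 0.514, 0.002]
ft_force: [-2.4, 0.2, -1.1]
opening: 25.4
```

```bash
python3 lev.py 44 6 620.5 76
```

```text
t 13.70 tcp [653.6 130.4  96.5] x [0.472 0.882 0.005] z [ 0.003  0.004 -1.   ] open 25.4 F [-2.4  0.2 -1.1] q [0.1  0.69 1.57 0.   0.87 0.59]
yaw 61.83738335334759 r 63.69048980942107 ang 58.65631045995106
6 rows of [-0.4  2.7  0.8] [ 0.   -0.05  2.97]
```

Request:
jog_arm:
  plan:
    - [[0.3,-0.3,5,0.8,0,0,4],[0.3,-0.3,5,0.8,0,0,4],[0.3,-0.3,5,0.6,0,0,4],[0.3,-0.3,4,0.6,0,0,3],[0.3,0,4,0,0,0,0]]

```text
t: 14.12
tcp_pos: [669.4, 117.2, 96.7]
tcp_rot: [-0.004, 0.922, 0.388, -0.001]
ft_force: [-17.5, 24.8, -1.4]
opening: 25.4
```

```bash
python3 lev.py 44 6 620.5 76
```

```text
t 14.12 tcp [669.4 117.2  96.7] x [0.7   0.715 0.002] z [-0.004  0.007 -1.   ] open 25.4 F [-17.5  24.8  -1.4] q [0.07 0.71 1.53 0.01 0.9  0.84]
yaw 45.611656213412914 r 63.93211359218014 ang 40.16360891951441
6 rows of [-0.3 -0.7  0.8] [-0.07 -0.02  0.27]
```

Request:
jog_arm:
  plan:
    - [[0.35,0,-3,0,0,0,0],[0.4,0,-3,0,0,0,0],[0.4,0,0,-25,0,0,0],[0.4,0,0,-35,0,0,-3],[0.4,0,0,-35,0,0,-6],[0.4,0,0,-25,0,0,-6],[0.4,0,0,0,0,0,0],[0.4,0,0,0,0,0,0]]

```text
t: 14.78
tcp_pos: [665.6, 120.9, 226.7]
tcp_rot: [-0.003, 0.861, 0.509, 0.002]
ft_force: [0.2, -0.2, -0.8]
opening: 33.9
```

Run:
```python
from h import *
st(); C=cam("wrist");save(C,"wrist16.png",s=1.4);dump(C,"wrist16.pkl")
```

```text
t 14.78 tcp [665.6 120.9 226.7] x [0.481 0.877 0.006] z [-0.     0.007 -1.   ] open 33.9 F [ 0.2 -0.2 -0.8] q [0.08 0.57 1.43 0.01 1.14 0.58]
```

View pics/wrist16.png

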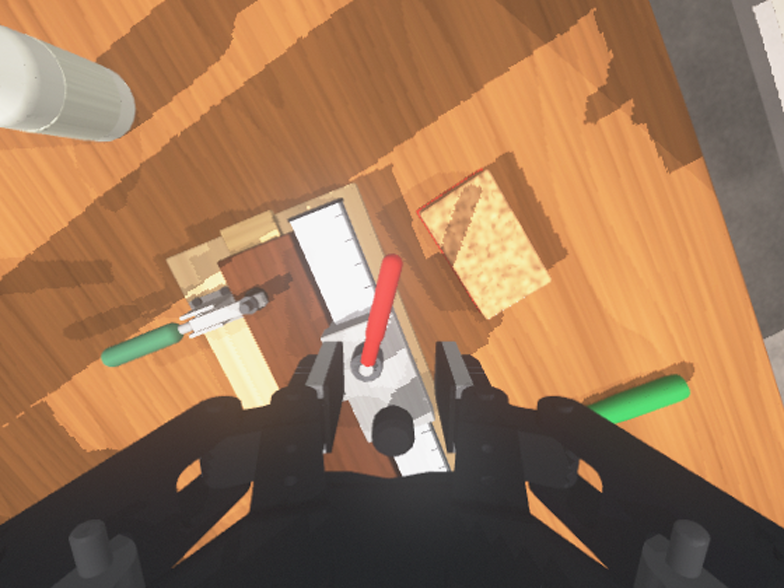

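Run:
```python
from h import *
C=load("wrist16.pkl")
H=onz(C,370/1.4,361/1.4,99);T=onz(C,392/1.4,264/1.4,108)
d=T-H; print(H,T,np.linalg.norm(d),np.degrees(np.arctan2(d[1],d[0])))
plan([548,10,200],down(83.5),n=8)
```

```text
[627.40596011  78.62798384  99.        ] [675.41736462 133.91332231 108.        ] 73.77373253284571 49.02799622009223
8 rows of [-18.   -9.4   3.3] [-0.01 -0.05 -2.78]
```

Request:
jog_arm:
  plan:
    - [[0.4,-18,-9.4,3.3,0,0,-2.8],[0.4,-18,-9.4,3.3,0,0,-2.8],[0.4,-18,-9.4,3.3,0,0,-2.8],[0.4,-18,-9.4,3.3,0,0,-2.8],[0.4,-18,-9.4,3.3,0,0,-2.8],[0.4,-18,-9.4,3.3,0,0,-2.8],[0.4,-12,-6,3.3,0,0,-2.8],[0.4,-6,-3,0,0,0,-1],[0.4,0,0,0,0,0,0],[0.4,0,0,0,0,0,0]]

```text
t: 15.67
tcp_pos: [552.7, 22.3, 193.0]
tcp_rot: [-0.006, 0.755, 0.656, -0.002]
ft_force: [0.4, 0.2, 0.9]
opening: 34.3
```

Run:
```python
from h import *
st(); C=cam("wrist");save(C,"wrist17.png",s=1.4);dump(C,"wrist17.pkl")
C=cam("side");save(C,"side17.png",(200,150,420,330),3.5);dump(C,"side17.pkl")
C=cam("scene");dump(C,"scene17.pkl");save(C,"scene17.png",(90,190,230,310),5)
```

```text
t 15.67 tcp [552.7  22.3 193. ] x [0.139 0.99  0.005] z [-0.011  0.006 -1.   ] open 34.3 F [0.4 0.2 0.9] q [-0.08  0.44  1.77  0.01  0.94  0.05]
```

View pics/wrist17.png

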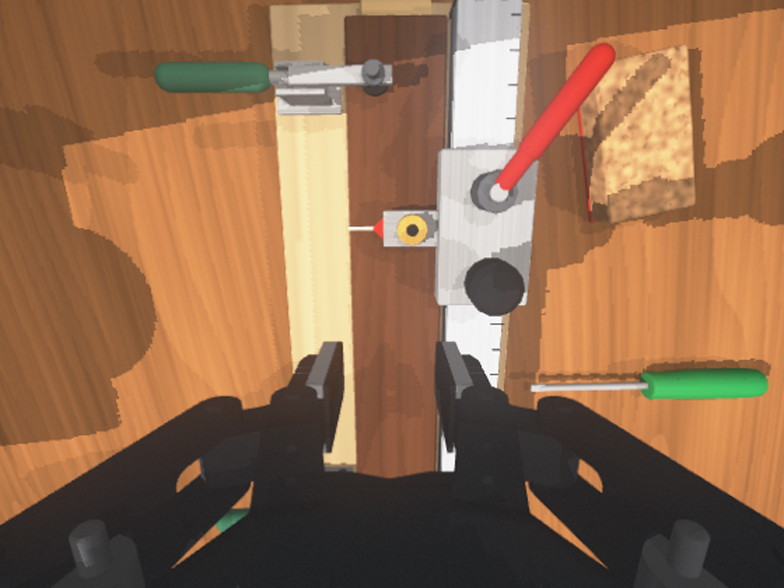

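View pics/side17.png

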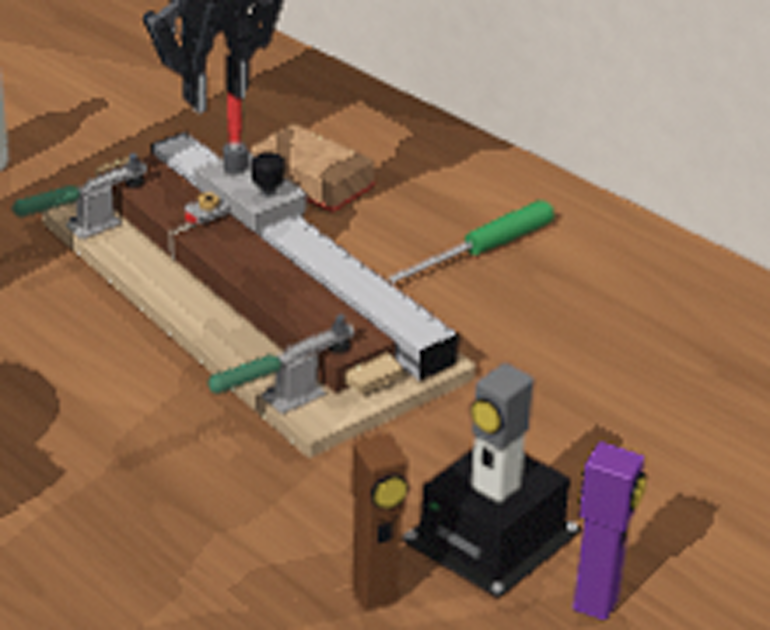

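```bash
python3 gap.py wrist17.pkl 264 156 274 174 251 155 264 172
python3 - <<'E'
from h import *
S=load("side17.pkl");C=load("scene17.pkl")
save(S,"side17d.png",(290,240,400,330),7)
top=tri([(S,344.3,259.1),(C,157.6,226.4)]);print("top",top)
print(proj(S,top),proj(C,top))
E
```

```text
[(np.float64(267.0), np.float64(162.5), np.float64(4.0)), (np.float64(268.0), np.float64(162.5), np.float64(6.0)), (np.float64(269.0), np.float64(162.5), np.float64(8.0)), (np.float64(270.0), np.float64(162.5), np.float64(10.0)), (np.float64(271.0), np.float64(162.5), np.float64(12.0)), (np.float64(272.0), np.float64(162.5), np.float64(14.0)), (np.float64(273.0), np.float64(167.5), np.float64(4.0))]
tip (np.int64(267), np.float64(163.21428571428572)) [546.98211616  60.11559709  56.        ] line [531.13582211  61.93046812  48.        ] [543.68170639  60.28237811  48.        ] yaw -7.483807246416118 res 0.014662407869555314
gap (line - tip) along y: -0.264504792292359
gap (line - tip) along y: -0.09927734712925608
top [ 471.55667063 -384.26536384  155.73617641]
[343.66951859 258.24982472] [156.94917818 227.39488099]
```

View pics/side17d.png

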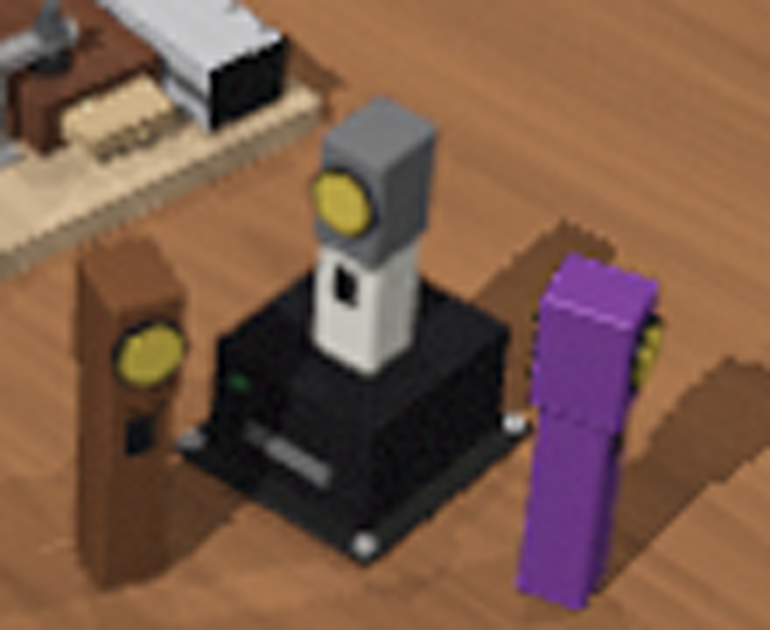

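View pics/scene17.png

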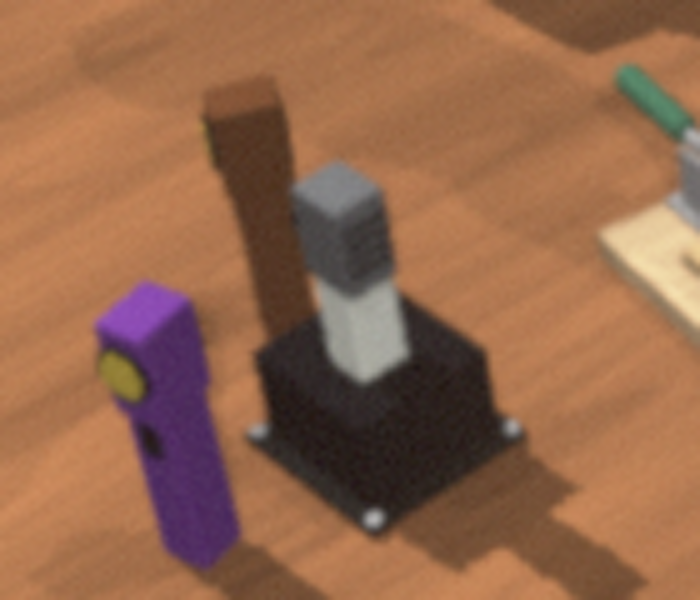

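Run:
```python
from h import *
S=load("side17.pkl");C=load("scene17.pkl")
s=lambda x,y:(290+x/7,240+y/7); c=lambda x,y:(90+x/5,190+y/5)
for nm,a in [("side foot",[s(190,440),s(365,545),s(515,423)]),]:
    pts=[onz(S,*p,4) for p in a]; print(nm,[np.round(p[:2],1) for p in pts])
    for i in (0,1): d=pts[i+1]-pts[i]; print(np.linalg.norm(d),np.degrees(np.arctan2(d[1],d[0])))
    print("centre",(pts[0]+pts[2])/2)
pts=[onz(C,*p,4) for p in [c(257,432),c(375,518),c(513,427)]]; print("scene foot",[np.round(p[:2],1) for p in pts])
for i in (0,1): d=pts[i+1]-pts[i]; print(np.linalg.norm(d),np.degrees(np.arctan2(d[1],d[0])))
print("centre",(pts[0]+pts[2])/2)
print("lens side z134",onz(S,*s(342,203),134)," head top side",onz(S,*s(380,125),157),"scene",onz(C,*c(338,185),157))
print("brown base side",onz(S,*s(130,570),0),"purple base side",onz(S,*s(560,585),0),"purple scene",onz(C,*c(200,545),0))
print("brown top side",onz(S,*s(130,260),145),"scene",onz(C,*c(242,92),145),"purple top side",onz(S,*s(610,280),145),"scene",onz(C,*c(145,308),145))
```

```text
side foot [array([ 424.2, -343.2]), array([ 429. , -429.7]), array([ 523.2, -425.9])]
86.62786827458383 -86.82804282330149
94.32340508774615 2.2987096172282433
centre [ 473.68059418 -384.53865486    4.        ]
scene foot [array([ 425.6, -428.6]), array([ 519. , -422.2]), array([ 514.9, -335.8])]
93.63171174906893 3.956511400415675
86.44695193523889 92.71838122214554
centre [ 470.26566897 -382.21035868    4.        ]
lens side z134 [ 450.67526656 -387.86619177  134.        ]  head top side [ 472.65726366 -385.3023024   157.        ] scene [ 472.95878058 -383.17368274  157.        ]
brown base side [ 358.41366103 -374.2333371     0.        ] purple base side [ 468.5465461  -493.11058976    0.        ] purple scene [ 470.22999361 -490.85483129    0.        ]
brown top side [ 361.16629627 -365.29631853  145.        ] scene [ 356.88420936 -364.57316232  145.        ] purple top side [ 475.68047838 -491.836841    145.        ] scene [ 472.04773413 -488.08640811  145.        ]
```

Run:
```python
from h import *
plan([472,-384,250],down(3),n=16)
```

```text
16 rows of [-23.4  15.6  -3.7] [-0.05  0.01  4.94]
```

Request:
jog_arm:
  plan:
    - [[0.75,-23,15.5,-3.7,0,0,4.9],[0.75,-23,15.5,-3.7,0,0,4.9],[0.75,-23,15.5,-3.7,0,0,4.9],[0.75,-23,15.5,-3.7,0,0,4.9],[0.75,-23,15.5,-3.7,0,0,4.9],[0.75,-23,15.5,-3.7,0,0,4.9],[0.75,-23,15.5,-3.7,0,0,4.9],[0.75,-23,15.5,-3.7,0,0,4.9],[0.75,-23,15.5,-3.7,0,0,4.9],[0.75,-23,15.5,-3.7,0,0,4.9],[0.75,-23,15.5,-3.7,0,0,4.9],[0.75,-23,15.5,-3.7,0,0,4.9],[0.75,-23,15.5,-3.7,0,0,4.9],[0.75,-23,15.5,-3.7,0,0,4.9],[0.75,-14,9,-3,0,0,3],[0.75,-7,5,-1,0,0,1],[0.75,0,0,0,0,0,0],[0.75,0,0,0,0,0,0]]

```text
t: 17.32
tcp_pos: [497.2, -366.5, 246.1]
tcp_rot: [-0.003, 0.999, 0.053, -0.004]
ft_force: [0.3, -0.0, -0.4]
opening: 63.6
```

Run:
```python
from h import *
st(); C=cam("wrist");save(C,"wrist18.png",s=1.4);dump(C,"wrist18.pkl")
plan([472,-384,230],down(3),n=3)
```

```text
t 17.32 tcp [ 497.2 -366.5  246.1] x [ 0.994  0.106 -0.008] z [-0.009  0.006 -1.   ] open 63.6 F [ 0.3 -0.  -0.4] q [-0.74  0.47  1.55 -0.    1.13  0.72]
3 rows of [-8.9  5.2  5.4] [-0.12  0.17  1.04]
```

View pics/wrist18.png

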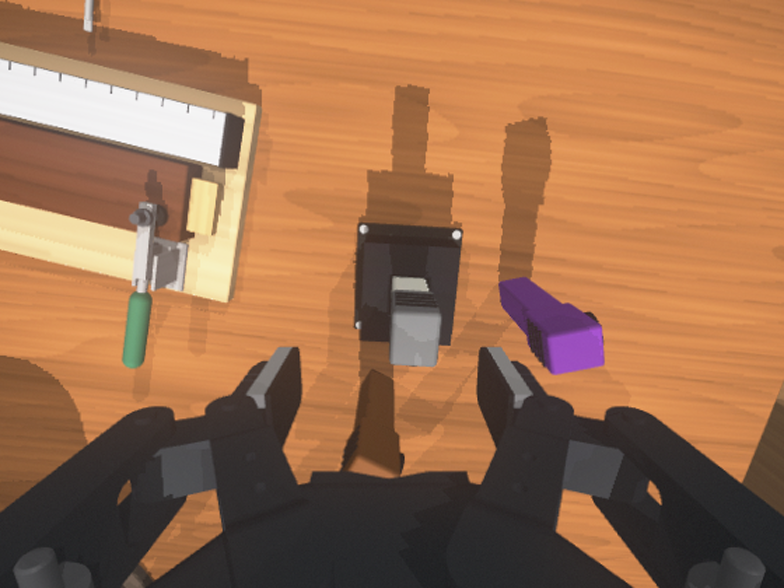

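Run:
```python
from h import *
C=load("wrist18.pkl");save(C,"w18c.png",(250,190,340,280),8)
f=lambda x,y:onz(C,x/1.4,y/1.4,157)
print(f(414,337))
a=onz(C,363/1.4,229/1.4,4);b=onz(C,457/1.4,235/1.4,4);d=b-a;print(np.degrees(np.arctan2(d[1],d[0])),np.linalg.norm(d))
```

```text
[ 475.26153895 -383.51053555  157.        ]
-87.53425548383854 87.64107430196074
```

View pics/w18c.png

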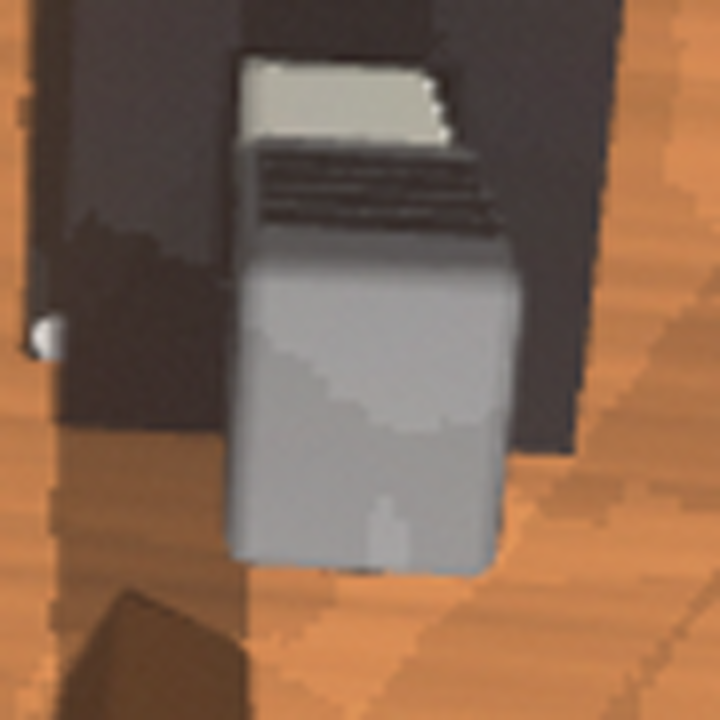

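Request:
jog_arm:
  plan:
    - [[0.75,-9,5.5,5,-0.2,0.2,1.2],[0.75,-9,5,5,-0.2,0.2,1],[0.75,-6,4,5,0,0,0.8],[0.75,0,0,0,0,0,0],[0.75,0,0,0,0,0,0]]

```text
t: 17.78
tcp_pos: [474.5, -381.3, 228.4]
tcp_rot: [-0.0, 1.0, 0.028, -0.001]
ft_force: [0.0, -0.3, 0.5]
opening: 64.3
```

Run:
```python
from h import *
st()
plan([473,-384,118],down(2.8),n=5)
```

```text
t 17.78 tcp [ 474.5 -381.3  228.4] x [ 0.998  0.056 -0.002] z [-0.002 -0.    -1.   ] open 64.3 F [ 0.  -0.3  0.5] q [-0.78  0.47  1.6  -0.    1.07  0.73]
5 rows of [-0.3  0.5 22.1] [-0.    0.02  0.08]
```

Request:
jog_arm:
  plan:
    - [[0.65,-0.8,1.3,22,0,0,0.2],[0.65,-0.5,1,26,0,0,0.2],[0.65,0,0.3,26,0,0,0],[0.65,0,0,22,0,0,0],[0.65,0,0,10,0,0,0],[0.65,0,0,3,0,0,0],[0.65,0,0,0,0,0,0]]

```text
t: 18.37
tcp_pos: [474.8, -384.8, 117.2]
tcp_rot: [0.002, 1.0, 0.025, 0.001]
ft_force: [0.6, 0.7, -0.2]
opening: 55.8
```

Run:
```python
from h import *
st();C=cam("wrist");save(C,"wrist19.png",s=1)
C=cam("side");save(C,"side19.png",(280,180,400,330),5)
plan([473,-384,118],down(2.8),n=1)
```

```text
t 18.37 tcp [ 474.8 -384.8  117.2] x [0.999 0.05  0.002] z [ 0.002 -0.003 -1.   ] open 55.8 F [ 0.6  0.7 -0.2] q [-0.79  0.6   1.71 -0.    0.83  0.73]
1 rows of [-2.  -1.3  0.4] [ 0.27 -0.18  0.04]
```

View pics/wrist19.png

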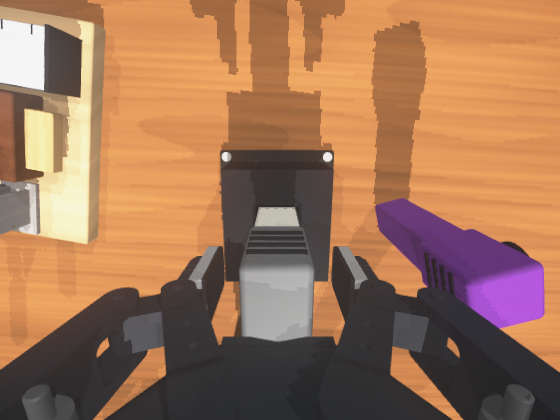

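View pics/side19.png

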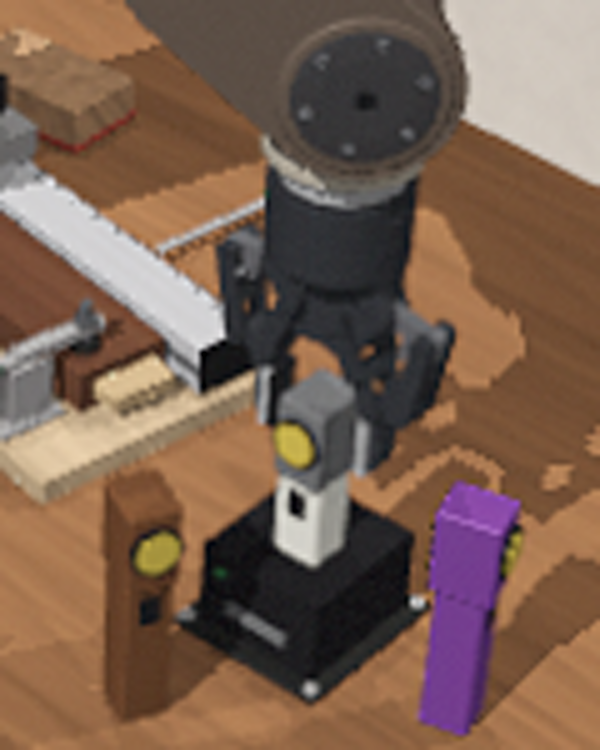

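Request:
jog_arm:
  plan:
    - [[0,-1,-0.5,0,0,0,0],[0,0,0,0,0,0,0],[0,0,0,0,0,0,0],[0,0,0,0,0,0,0],[0,0,0,0,0,0,0],[0,0,0,0,0,0,0]]
  squeeze: 70

```text
t: 18.97
tcp_pos: [475.0, -385.5, 122.6]
tcp_rot: [0.004, 1.0, 0.025, 0.004]
ft_force: [0.7, 0.1, -1.0]
opening: 29.2
```

Run:
```python
from h import *
st()
```

```text
t 18.97 tcp [ 475.  -385.5  122.6] x [0.999 0.05  0.007] z [ 0.008 -0.009 -1.   ] open 29.2 F [ 0.7  0.1 -1. ] q [-0.79  0.59  1.71 -0.    0.83  0.73]
```

Request:
jog_arm:
  plan:
    - [[0,0,0,-5,0,0,0],[0,0,0,-8,0,0,0],[0,0,0,-10,0,0,0],[0,0,0,-12,0,0,0],[0,0,0,-15,0,0,0],[0,0,0,-20,0,0,0],[0,0,0,-25,0,0,0],[0,0,0,-25,0,0,0],[0,0,0,-20,0,0,0],[0,0,0,-10,0,0,0],[0,0,0,0,0,0,0]]

```text
t: 19.88
tcp_pos: [473.1, -383.4, 288.0]
tcp_rot: [0.005, 1.0, 0.025, 0.004]
ft_force: [0.6, -0.1, -1.9]
opening: 29.0
```

Run:
```python
from h import *
st();C=cam("side");save(C,"side20.png",(250,100,420,330),3);dump(C,"side20.pkl")
C=cam("wrist");save(C,"wrist20.png")
p1=[410,0,270]; plan(p1,down(95),n=18); plan(p1,down(186),p0=p1,R0=down(95),n=14)
```

```text
t 19.88 tcp [ 473.1 -383.4  288. ] x [0.999 0.05  0.009] z [ 0.009 -0.01  -1.   ] open 29.0 F [ 0.6 -0.1 -1.9] q [-0.79  0.41  1.53 -0.    1.18  0.73]
18 rows of [ 14.5 -19.2   0.8] [ 0.04  0.01 -5.12]
14 rows of [0. 0. 0.] [ 0.   0.  -6.5]
```

View pics/side20.png

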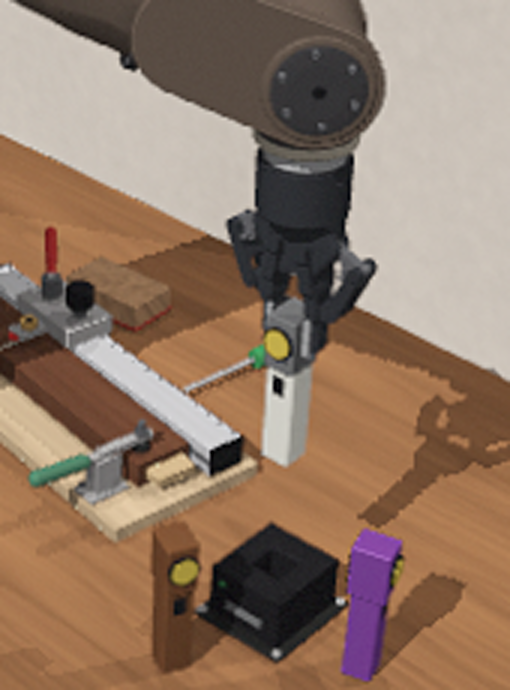

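View pics/wrist20.png

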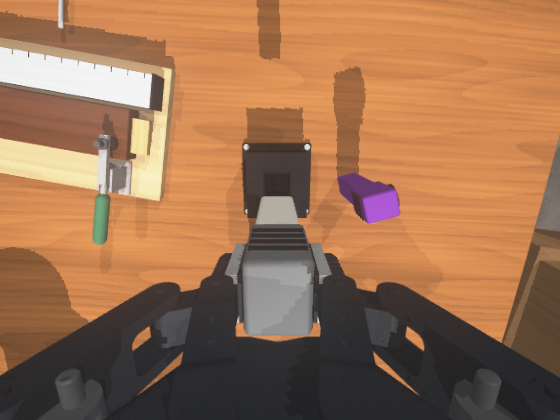

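Run:
```python
from h import *
p1=[490,10,290]; plan(p1,down(95),n=16)
```

```text
16 rows of [ 20.6 -18.2  -0.3] [ 0.04  0.01 -5.76]
```

Request:
jog_arm:
  plan:
    - [[0,12,-10,0,0,0,-3],[0,20,-18,0,0,0,-5.6],[0,20,-18,0,0,0,-5.6],[0,20,-18,0,0,0,-5.6],[0,20,-18,0,0,0,-5.6],[0,20,-18,0,0,0,-5.6],[0,20,-18,0,0,0,-5.6],[0,20,-18,0,0,0,-5.6],[0,20,-18,0,0,0,-5.6],[0,20,-18,0,0,0,-5.6],[0,20,-18,0,0,0,-5.6],[0,20,-18,0,0,0,-5.6],[0,20,-18,0,0,0,-5.6],[0,20,-18,0,0,0,-5.6],[0,20,-18,0,0,0,-5.6],[0,12,-10,0,0,0,-4],[0,0,0,0,0,0,0]]

```text
t: 21.4
tcp_pos: [493.6, 2.9, 264.1]
tcp_rot: [-0.011, 0.692, 0.721, -0.007]
ft_force: [0.4, -0.2, -2.0]
opening: 29.3
```

Run:
```python
from h import *
st()
p1=[490,45,290]; plan(p1,down(186),n=16)
```

```text
t 21.40 tcp [493.6   2.9 264.1] x [-0.041  0.999  0.007] z [-0.027  0.006 -1.   ] open 29.3 F [ 0.4 -0.2 -2. ] q [-0.13  0.28  1.81  0.    1.08 -0.17]
16 rows of [ 2.2  1.9 -1.6] [-0.05 -0.1  -5.85]
```

Request:
jog_arm:
  plan:
    - [[0,2,2,-3,0,-0.1,-4],[0,2,2,-3,0,-0.1,-5.8],[0,2,2,-3,0,-0.1,-5.8],[0,2,2,-3,0,-0.1,-5.8],[0,2,2,-3,0,-0.1,-5.8],[0,2,2,-3,0,-0.1,-5.8],[0,2,2,-3,0,-0.1,-5.8],[0,2,2,-3,0,-0.1,-5.8],[0,2,2,-3,0,-0.1,-5.8],[0,2,2,-3,0,-0.1,-5.8],[0,2,2,-3,0,-0.1,-5.8],[0,2,2,-3,0,-0.1,-5.8],[0,2,2,-3,0,-0.1,-5.8],[0,2,2,-3,0,-0.1,-5.8],[0,2,2,-2,0,0,-5.8],[0,1,1,-1,0,0,-4],[0,0,0,0,0,0,0],[0,0,0,0,0,0,0]]

```text
t: 22.9
tcp_pos: [496.6, 37.0, 295.5]
tcp_rot: [-0.019, -0.036, 0.999, -0.005]
ft_force: [0.3, 0.8, -2.3]
opening: 29.0
```

```bash
cat > fin.py <<'E'
from h import *
import sys
# final pose from pointer, heading, lens offset in tool frame
P=np.array([545.5,60,56.]); hy=np.radians(float(sys.argv[1])); n=int(sys.argv[2])
L=np.array([-23,0,-11.4]); 
if len(sys.argv)>5: L=np.array([float(v) for v in sys.argv[3:6]])
h=np.array([np.cos(hy),np.sin(hy),0]);b=(h-np.array([0,0,1]))/np.sqrt(2)
lx=-b; lz=(h+np.array([0,0,1]))/np.sqrt(2); z=-lz; y=np.cross(z,lx)
Rf=R.from_matrix(np.column_stack([lx,y,z])); lens=P-200*b; t=lens-Rf.apply(L)
st(); print("lens",lens,"tcp",t)
R0=Rtcp(); p=np.array(observe()["tcp_pos"]); ln=p+R0.apply(L); bb=-R0.as_matrix()[:,0]
print("now lens",ln,"beam",bb,"elev",np.degrees(np.arcsin(-bb[2])),"dist",np.linalg.norm(P-ln),"aim err deg",np.degrees(np.arccos(bb@(P-ln)/np.linalg.norm(P-ln))))
plan(t,Rf,n=n)
E
python3 fin.py 6 10
```

```text
t 22.90 tcp [496.6  37.  295.5] x [-0.997 -0.071  0.038] z [-0.037 -0.011 -0.999] open 29.0 F [ 0.3  0.8 -2.3] q [-0.05  0.26  1.75 -0.01  1.17 -1.69]
lens [404.85336475  45.21744296 197.42135624] tcp [380.66214349  42.67484315 205.6237949 ]
now lens [519.96926695  38.80363204 306.02455501] beam [ 0.9967395   0.071223   -0.03791636] elev 2.1729680502401956 dist 252.21693530083752 aim err deg 81.69354884434922
10 rows of [ 7.6  1.7 12.9] [ 0.03  4.28 -0.2 ]
```

Request:
jog_arm:
  plan:
    - [[0,6,1.5,6,0,4.2,-0.2],[0,7.6,1.7,10,0,4.2,-0.2],[0,7.6,1.7,12,0,4.2,-0.2],[0,7.6,1.7,12,0,4.2,-0.2],[0,7.6,1.7,12,0,4.2,-0.2],[0,0,0,0,0,0,0]]

```text
t: 23.4
tcp_pos: [449.4, 39.7, 248.7]
tcp_rot: [-0.208, -0.031, 0.977, -0.012]
ft_force: [-0.0, -0.5, -2.0]
opening: 29.2
```

```bash
python3 fin.py 6 6
python3 - <<'E'
from h import *
C=cam("side");save(C,"side21.png");C=cam("scene");save(C,"scene21.png")
E
```

```text
t 23.40 tcp [449.4  39.7 248.7] x [-0.911 -0.056  0.408] z [-0.406 -0.037 -0.913] open 29.2 F [-0.  -0.5 -2. ] q [-0.03  0.4   1.74 -0.05  1.42 -1.65]
lens [404.85336475  45.21744296 197.42135624] tcp [380.66214349  42.67484315 205.6237949 ]
now lens [474.95782877  41.38046255 249.76729745] beam [ 0.91122072  0.05641936 -0.40803634] elev 24.08154007444773 dist 207.0474599134043 aim err deg 45.78153659501119
6 rows of [ 5.7  1.5 12.3] [ 0.12  3.48 -0.36]
```

View pics/side21.png

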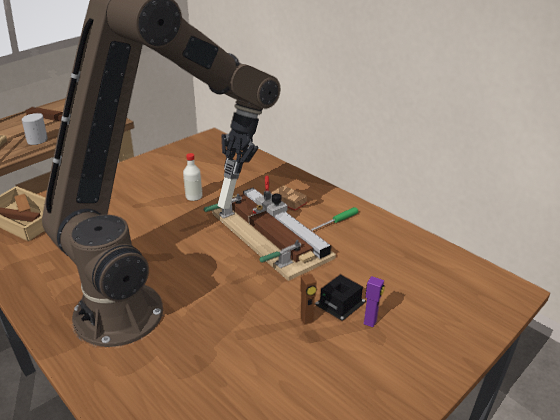

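View pics/scene21.png

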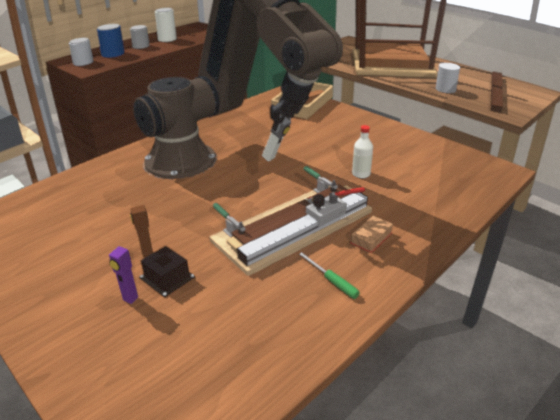

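Tilting well and clear. Continue.

Request:
jog_arm:
  plan:
    - [[0,4,1.2,8,0.1,3,-0.3],[0,5.7,1.5,12,0.1,3.5,-0.3],[0,5.7,1.5,12,0.1,3.5,-0.4],[0,5.7,1.5,12,0.1,3.5,-0.4],[0,5,1.5,12,0.1,3,-0.4],[0,3,1,8,0,2,-0.3],[0,0,0,0,0,0,0],[0,0,0,0,0,0,0]]

```text
t: 24.17
tcp_pos: [395.3, 41.8, 213.5]
tcp_rot: [-0.351, -0.044, 0.935, -0.018]
ft_force: [0.5, 0.2, -1.8]
opening: 29.3
```

```bash
python3 fin.py 6 3
python3 - <<'E'
from h import *
C=cam("side");dump(C,"side22.pkl");save(C,"side22.png",(180,120,340,260),5);C=cam("scene");dump(C,"scene22.pkl");save(C,"scene22.png",(220,90,380,230),5)
C=cam("wrist");save(C,"wrist22.png")
E
```

```text
t 24.17 tcp [395.3  41.8 213.5] x [-0.75  -0.069  0.658] z [-0.655 -0.065 -0.753] open 29.3 F [ 0.5  0.2 -1.8] q [-0.01  0.5   1.79 -0.07  1.56 -1.65]
lens [404.85336475  45.21744296 197.42135624] tcp [380.66214349  42.67484315 205.6237949 ]
now lens [419.97475901  44.18097992 206.96238097] beam [ 0.74963677  0.06933435 -0.65820776] elev 41.16332926973698 dist 196.96819030297235 aim err deg 8.969147315498734
3 rows of [1.8 0.8 5.2] [ 0.07  1.28 -0.18]
```

View pics/side22.png

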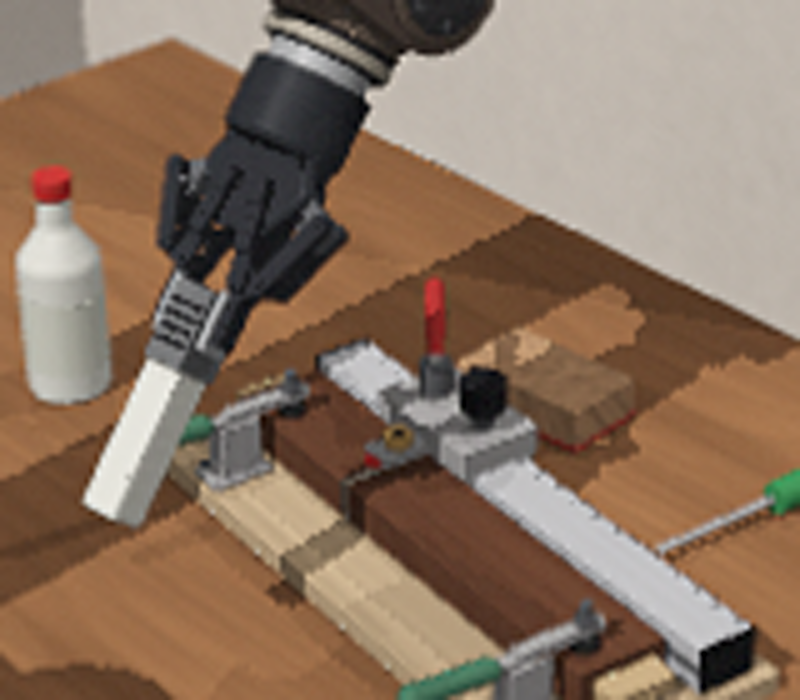

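View pics/scene22.png

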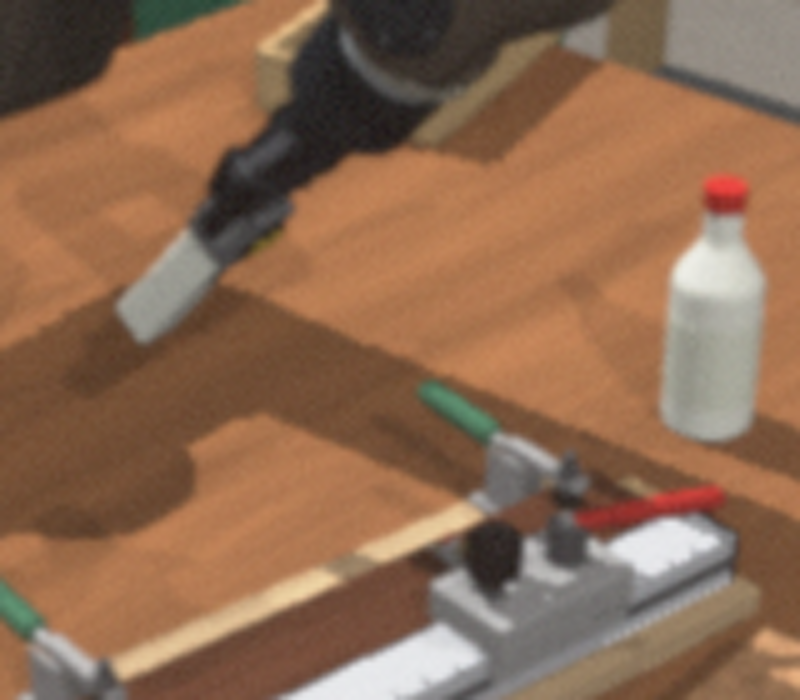

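View pics/wrist22.png

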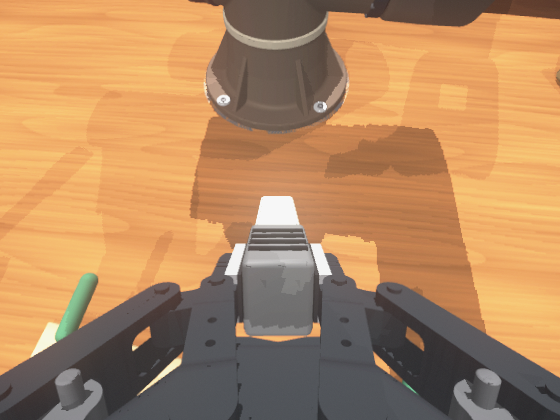

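Request:
jog_arm:
  plan:
    - [[0,2,0.8,5,0,1.3,-0.2],[0,2,0.8,5,0,1.3,-0.2],[0,1.5,0.8,5,0,1.2,-0.2],[0,0,0,0,0,0,0],[0,0,0,0,0,0,0],[0,0,0,0,0,0,0]]

```text
t: 24.82
tcp_pos: [380.1, 42.9, 206.5]
tcp_rot: [-0.383, -0.049, 0.922, -0.018]
ft_force: [-0.2, -0.2, -3.1]
opening: 29.3
```

```bash
python3 fin.py 6 2
python3 - <<'E'
from h import *
C=cam("side");dump(C,"side23.pkl");save(C,"side23.png",(180,140,260,240),7);C=cam("scene");dump(C,"scene23.pkl");save(C,"scene23.png",(230,110,310,190),7)
C=cam("wrist");save(C,"wrist23.png",(200,170,360,350),4);dump(C,"wrist23.pkl")
E
```

```text
t 24.82 tcp [380.1  42.9 206.5] x [-0.702 -0.076  0.708] z [-0.705 -0.071 -0.706] open 29.3 F [-0.2 -0.2 -3.1] q [-0.01  0.53  1.82 -0.08  1.58 -1.65]
lens [404.85336475  45.21744296 197.42135624] tcp [380.66214349  42.67484315 205.6237949 ]
now lens [404.31771675  45.44295742 198.2842453 ] beam [ 0.70171028  0.0757749  -0.70842138] elev 45.10661910310795 dist 200.9705228408223 aim err deg 0.1983199869115936
2 rows of [-0.5 -0.1  0.1] [ 0.1  -0.05  0.06]
```

View pics/side23.png

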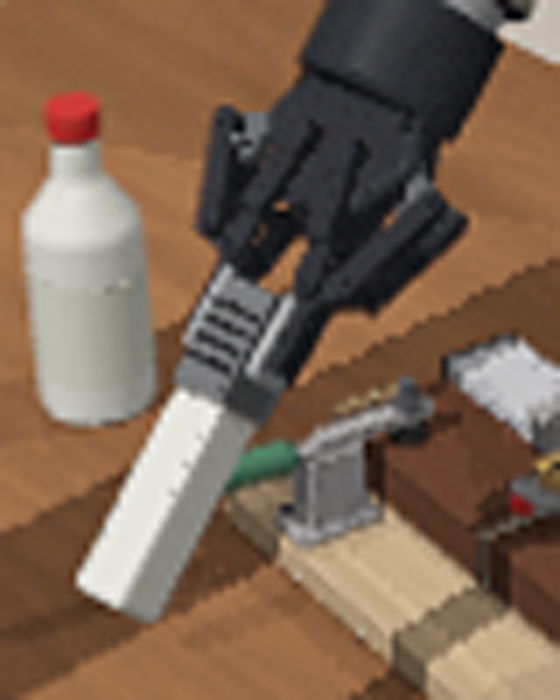

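View pics/scene23.png

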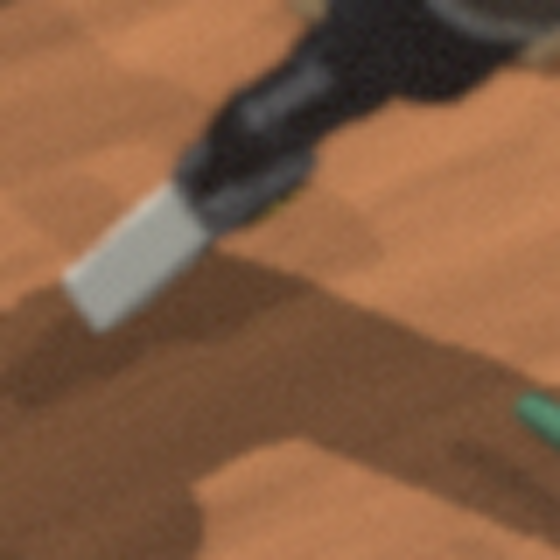

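View pics/wrist23.png

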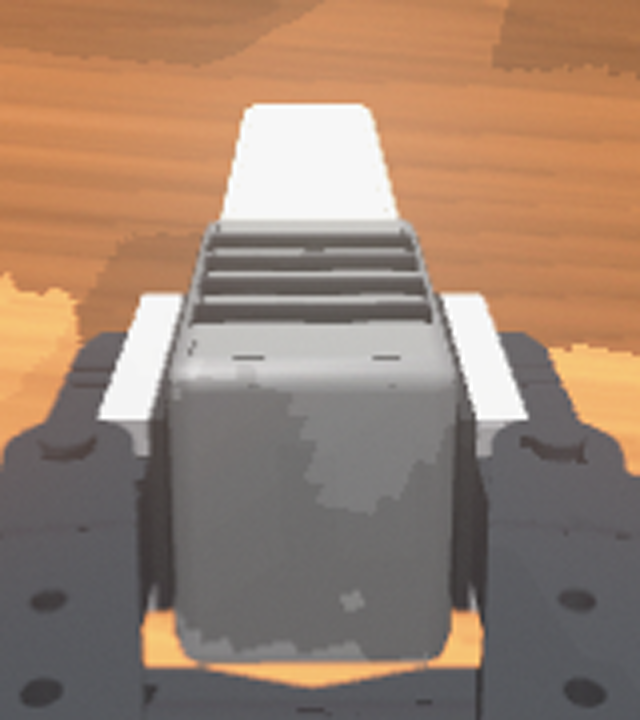

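Run:
```python
from h import *
C=load("wrist23.pkl"); s=observe(); R0=Rtcp(); p=np.array(s["tcp_pos"])
def T(lx,ly,lz): return p+R0.apply([lx-2,-ly,-(lz-122)-11.4])
for nm,a in [("handle bottom back",(14,14,0)),("handle bottom back",(14,-14,0)),("head bottom back",(18,15,93)),("head bottom back",(18,-15,93)),("head top back",(18,15,145)),("head top back",(18,-15,145)),("head top front",(-18,15,145)),("head top front",(-18,-15,145))]:
    q=proj(C,T(*a)); print(nm,np.round((q-[200,170])*4))
S=load("side23.pkl");Q=load("scene23.pkl")
bc=T(0,0,0); print("side bottom",(proj(S,bc)-[180,140])*7,"scene bottom",(proj(Q,bc)-[230,110])*7)
```

```text
handle bottom back [247.  90.]
handle bottom back [375.  90.]
head bottom back [206. 196.]
head bottom back [416. 196.]
head top back [161. 348.]
head top back [462. 347.]
head top front [173. 654.]
head top front [450. 654.]
side bottom [105.35559547 603.60560463] scene bottom [ 96.29579028 294.5857404 ]
```

Run:
```python
from h import *
from scipy.optimize import least_squares
C=load("wrist23.pkl"); s=observe(); R0=Rtcp(); p=np.array(s["tcp_pos"])
obs=[((14,14,0),(246,104)),((14,-14,0),(372,104)),((18,15,93),(206,221)),((18,-15,93),(416,221)),((-18,13,145),(186,660)),((-18,-13,145),(440,660))]
def T(x,a):
    dx,dz,th,dy=x; v=np.array([a[0],-a[1],-(a[2]-122.)]); v=R.from_rotvec([0,th,0]).apply(v)
    return p+R0.apply(v+[dx,dy,dz])
def f(x): return np.concatenate([(proj(C,T(x,a))-[200,170])*4-np.array(o) for a,o in obs])/4
r=least_squares(f,[-2,-11.4,0,0]); print(r.x[:2],np.degrees(r.x[2]),r.x[3],np.round(r.fun,1))
x=r.x; lens=T(x,(-21,0,122)); b=T(x,(-22,0,122))-lens; P=np.array([545.5,60,56]); print(lens,b,np.degrees(np.arcsin(-b[2])),np.linalg.norm(P-lens),np.degrees(np.arccos(b@(P-lens)/np.linalg.norm(P-lens))))
S=load("side23.pkl");Q=load("scene23.pkl")
for y in (-14,14):
  for xx in (-14,14): 
    bc=T(x,(xx,y,0)); print("side",(proj(S,bc)-[180,140])*7,"scene",(proj(Q,bc)-[230,110])*7)
for a in [(18,15,93),(18,-15,93),(-18,15,93)]:
    bc=T(x,a); print("headbottom side",(proj(S,bc)-[180,140])*7)
```

```text
[-5.6683436  -8.39099399] -0.3488159692993025 0.02710677104880974 [ 0.6  0.7  0.4  0.6  0.6 -1.5 -0.5 -1.5  2.3  0.9 -2.9  0.8]
[404.99590236  45.51077349 193.84589309] [ 0.70647438  0.07612866 -0.70363227] 44.71915287518366 197.36471158936357 0.4578581999047491
side [105.34691618 609.66777117] scene [138.5063663 320.2873748]
side [ 65.82021203 591.19560996] scene [102.02509263 267.16966443]
side [150.31424133 634.62643894] scene [ 95.30522899 345.26793185]
side [110.98764298 616.33003946] scene [ 58.38982935 291.50479499]
headbottom side [211.98573717 413.55607925]
headbottom side [162.48197154 388.91856435]
headbottom side [260.49996814 440.72633744]
```

Request:
jog_arm:
  plan:
    - [[0,0,0,0,0,0,0],[0,0,0,0,0,0,0]]

```text
t: 25.13
tcp_pos: [380.5, 42.9, 206.9]
tcp_rot: [-0.382, -0.049, 0.923, -0.018]
ft_force: [0.4, 0.2, -1.5]
opening: 29.2
```

```bash
python3 fin.py 6 2
python3 - <<'E'
from h import *
print(np.round(observe()["joint_velocities"],4))
C=cam("side");save(C,"side24.png");st()
E
```

```text
t 25.13 tcp [380.5  42.9 206.9] x [-0.703 -0.076  0.707] z [-0.704 -0.071 -0.707] open 29.2 F [ 0.4  0.2 -1.5] q [-0.01  0.53  1.82 -0.08  1.58 -1.65]
lens [404.85336475  45.21744296 197.42135624] tcp [380.66214349  42.67484315 205.6237949 ]
now lens [404.64321429  45.41228211 198.63756059] beam [ 0.70273517  0.07567788 -0.70741511] elev 45.024988765972665 dist 200.99479914632872 aim err deg 0.24573318607262606
2 rows of [-0.5 -0.1  0.4] [ 0.1  -0.01  0.05]
[-0.0024 -0.002  -0.0023 -0.0003  0.     -0.0007]
t 25.18 tcp [380.5  42.8 206.9] x [-0.703 -0.076  0.707] z [-0.704 -0.071 -0.707] open 29.3 F [ 0.4  0.5 -2.8] q [-0.01  0.53  1.82 -0.08  1.58 -1.65]
```

View pics/side24.png

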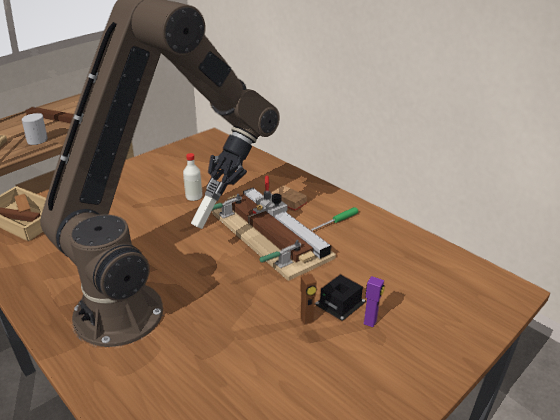

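The side view shows the lamp held at about (205,210), clear of everything. The bottle, block, screwdriver and both look-alikes are where they were. I'm handing the job in.

```bash
python3 -c "
from workcell import job
print(job.sign_off())"
```

```text
the job is handed in; nothing more can be done
None
```

I loosened the lever to about 1.15 rad and slid the guide by its knob to the line. I then tightened the lever until it pressed on its stop with about 30 N. After that I drew the grey lamp straight up out of the dock and tilted it, and I'm holding it with its beam on the pointer. I handed the job in at about 25 s of the 67 s allowed.

What the last checks showed:
- **Pointer:** it stands within about 0.3 mm of the line, measured after tightening. Earlier views, taken while the lever was loose, gave 0.0 to 0.6 mm.
- **Lever:** its bearing is 49.0°. It read 48.3° to 48.8° when I found it tight, so it is back within the measuring error.
- **Lamp:** the beam slants about 45° down, the lens is about 200 mm from the pointer, and the aim is within 0.5°. The arm is still, and the last pictures show the lamp touching only the gripper.
- **Disagreement:** my assumed grip position and a fit to the wrist picture differ by 3 to 5 mm and about 0.3° in where the lamp sits in the gripper. By the fit, the lens is about 197 mm away at 44.7°.
- **Other things:** the bottle, block, screwdriver and both look-alike lamps appear unmoved in the last side view. I judged this by eye and did not measure it.

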